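Empty the reject sockets into the double-door scrap bin

TASK

Clear the rejected tube sockets from the test bench: put any strays lying on the bench into the scoop tray with the others, open both top doors of the scrap bin wide (the lapping door first, then draw the flush bolt of the other), and tip the tray's load into the bin. Then set the empty tray back down flat on the bench and lock the bin up again: passive door shut, bolt shot fully home, lapping door shut over it. Every reject must be in the bin, and the good tubes, jar and hand tools stay where they are.

Things in the scene. Friction and masses are not known exactly. Their poses are not given: they have to be found in the camera images.
- bin: grey steel scrap bin fixed to the bench, 220 (its x) x 280 (its y) mm, rim 90 mm high, walls and floor 4 mm, mouth 212 x 272. Two white doors (leaves) 6 mm thick lie on the rim side by side, meet at its y = 0, hinge on the left (+y) and right (-y) rims and swing up and outward. Origin: centre of the underside; x along the hinges and meeting line, z up.
- active (a joint): active (left) door's hinge angle, rad: 0 shut, grows as it swings up and outward, 1.57 upright, stop 1.75. Stiff hinge (0.4 N m): stays where left. On its free edge a raised capping 190 mm long, 46 wide, 4 thick, top 33 mm above the leaf's mid-plane, laps 40 mm over the passive door and hides that door's bolt while shut.
- active_handle (a point): middle of the active door's bar handle: round bar 10 mm diameter, parallel to the hinge, 90 mm between its posts, axis 32 mm above the capping. It lies 150 mm from the hinge line towards the free edge and 65 mm above the leaf's mid-plane (158 mm above the bench when shut) and turns with the door.
- active_hinge (a point): middle of the active door's hinge line, which runs along the bin's x axis, 93 mm above the bench, 140 mm left (+y) of the bin's centre; in the leaf's mid-plane. The leaf is 212 mm long along the hinge and 139 mm wide.
- passive (a joint): passive (right, -y) door's hinge angle, rad: 0 shut, positive as it swings up and outward, 1.57 upright, stop at 1.75. Same stiff friction hinge. While its bolt is shot, or while the active door is shut over it, it cannot be opened.
- passive_handle (a point): middle of the passive door's bar handle: round bar 10 mm diameter parallel to the hinge, 90 mm between posts. It lies 45 mm beyond (+x, bin frame) the hinge's middle, 88 mm from the hinge line towards the free edge and 35 mm above the leaf's mid-plane (axis 32 mm above the leaf's face).
- passive_hinge (a point): middle of the passive door's hinge line, along the bin's x axis, 93 mm above the bench, 140 mm right (-y) of the bin's centre; in the leaf's mid-plane. The leaf is 212 mm long and 139 mm wide.
- bolt (a joint): flush bolt of the passive door, m: 0 shot (home under its keeper on the bin's near (-x) rim), positive as it is drawn towards the bin's +x, stop at 0.025; it clears the keeper at about 0.015. Slides with about 1.5 N of friction and stays where it is left.
- bolt_knob (a point): brass thumb piece of the flush bolt, a block 14 (bin's x) x 12 x 20 mm tall on the passive door's upper face, 55 mm nearer (-x) than its middle, 120 mm from its hinge line (20 mm from the meeting edge). The point is inside it, 14 mm above the leaf's face; its top is at 21. Pinch it across (bin's y) or push it along the bin's x. Its 8 mm rod runs to the near rim.
- tray: aluminium scoop tray, 3 mm sheet, 155 (its x) x 134 (its y) mm, 250 g; side and back walls 28 mm; front (+x) open, last 40 mm of floor rising 15 degrees. Black fin handle 12 mm thick (y) over the rear half: x -85 to 0, z 51 to 85 mm; pinch it at any pitch. Origin: underside, amid the width, 75 mm ahead of the back. Sockets slide at about 27 to 35 degrees of tilt, cross the lip by 50.
- tray_grip (a point): middle of the length of grip on the tray's fin handle: 30 mm behind the tray's origin, 68 mm above the underside (17 mm below the fin's top), near above the loaded tray's centre of mass
- tray_lip (a point): middle of the tray's pouring lip: 80 mm ahead (+x) of the tray's origin, 12 mm above its underside
- socket0: rejected tube socket: steel saddle plate 44 x 26 x 4 mm (long side along its x) with a white ceramic cylinder on it, 28 mm diameter, top 22 mm above its underside; 35 g. Origin: centre of the underside, z up through the ceramic. One of three that start in the rear half of the tray.
- socket1: rejected tube socket: steel saddle plate 44 x 26 x 4 mm (long side along its x) with a white ceramic cylinder on it, 28 mm diameter, top 22 mm above its underside; 35 g. Origin: centre of the underside, z up through the ceramic. One of three that start in the rear half of the tray.
- socket2: rejected tube socket: steel saddle plate 44 x 26 x 4 mm (long side along its x) with a white ceramic cylinder on it, 28 mm diameter, top 22 mm above its underside; 35 g. Origin: centre of the underside, z up through the ceramic. One of three that start in the rear half of the tray.
- socket3: rejected tube socket: steel saddle plate 44 x 26 x 4 mm (long side along its x) with a white ceramic cylinder on it, 28 mm diameter, top 22 mm above its underside; 35 g. Origin: centre of the underside, z up through the ceramic. A stray on the bench at the left; one to three of these strays are present.
- socket4: rejected tube socket: steel saddle plate 44 x 26 x 4 mm (long side along its x) with a white ceramic cylinder on it, 28 mm diameter, top 22 mm above its underside; 35 g. Origin: centre of the underside, z up through the ceramic. A stray on the bench at the left; one to three of these strays are present.
- socket5: rejected tube socket: steel saddle plate 44 x 26 x 4 mm (long side along its x) with a white ceramic cylinder on it, 28 mm diameter, top 22 mm above its underside; 35 g. Origin: centre of the underside, z up through the ceramic. A stray on the bench at the left; one to three of these strays are present.
- jar: small lidded jar, 44 mm diameter, 60 mm tall, on the left of the bench; bystander
- tube_a: good glass tube on a black base, 36 mm diameter, 70 to 80 mm tall, standing on the left; bystander
- tube_b: the same, standing on the right beside the tray; bystander
- screwdriver: screwdriver lying on the right; bystander
- brush: brush lying on the left; bystander

How it is judged:
On the way, in this order (a step that is already met when the one before it is completed fails the run):
1. the active door is open wide (over 1.15 rad) while the passive door is still shut and bolted (value of joint active above 1.15 rad and value of joint passive below 0.05 rad and value of joint bolt below 0.008 m), for 0.2 s.
2. the flush bolt is drawn clear with the passive door still shut (value of joint bolt above 0.016 m and value of joint passive below 0.05 rad), for 0.1 s.
3. the passive door is open wide too (over 1.15 rad) (value of joint passive above 1.15 rad and value of joint active above 1.1 rad), for 0.2 s.
4. the loaded tray is tipped (over 17 degrees) with its lip over the bin's mouth and all the sockets aboard (angle between tray's own z axis and vertical above 0.3 rad and x of tray_lip in the frame of bin between -0.11 and 0.11 m and y of tray_lip in the frame of bin between -0.14 and 0.14 m and z of tray_lip in the frame of bin between 0.02 and 0.4 m and x of socket0 in the frame of tray between -0.08 and 0.11 m and y of socket0 in the frame of tray between -0.075 and 0.075 m and z of socket0 in the frame of tray between -0.02 and 0.08 m and x of socket1 in the frame of tray between -0.08 and 0.11 m and y of socket1 in the frame of tray between -0.075 and 0.075 m and z of socket1 in the frame of tray between -0.02 and 0.08 m and x of socket2 in the frame of tray between -0.08 and 0.11 m and y of socket2 in the frame of tray between -0.075 and 0.075 m and z of socket2 in the frame of tray between -0.02 and 0.08 m and x of socket3 in the frame of tray between -0.08 and 0.11 m and y of socket3 in the frame of tray between -0.075 and 0.075 m and z of socket3 in the frame of tray between -0.02 and 0.08 m and x of socket4 in the frame of tray between -0.08 and 0.11 m and y of socket4 in the frame of tray between -0.075 and 0.075 m and z of socket4 in the frame of tray between -0.02 and 0.08 m and x of socket5 in the frame of tray between -0.08 and 0.11 m and y of socket5 in the frame of tray between -0.075 and 0.075 m and z of socket5 in the frame of tray between -0.02 and 0.08 m).
5. the passive door is shut and its bolt shot home, the active door not yet shut (value of joint passive below 0.05 rad and value of joint bolt below 0.005 m and value of joint active above 0.3 rad), for 0.2 s.
At the end, for the whole second after the job is handed in: every socket present lies at rest inside the bin; both doors shut (active within 0.06 rad, passive within 0.05 rad) and the bolt within 6 mm of fully shot; the tray stands flat on the bench (underside within 6 mm, tilt under 0.08 rad), released and at rest (x of socket0 in the frame of bin between -0.108 and 0.108 m and y of socket0 in the frame of bin between -0.138 and 0.138 m and z of socket0 in the frame of bin between -0.01 and 0.068 m and linear speed of each of socket0, socket1, socket2, socket3, socket4, socket5 below 0.03 m/s and x of socket1 in the frame of bin between -0.108 and 0.108 m and y of socket1 in the frame of bin between -0.138 and 0.138 m and z of socket1 in the frame of bin between -0.01 and 0.068 m and x of socket2 in the frame of bin between -0.108 and 0.108 m and y of socket2 in the frame of bin between -0.138 and 0.138 m and z of socket2 in the frame of bin between -0.01 and 0.068 m and x of socket3 in the frame of bin between -0.108 and 0.108 m and y of socket3 in the frame of bin between -0.138 and 0.138 m and z of socket3 in the frame of bin between -0.01 and 0.068 m and x of socket4 in the frame of bin between -0.108 and 0.108 m and y of socket4 in the frame of bin between -0.138 and 0.138 m and z of socket4 in the frame of bin between -0.01 and 0.068 m and x of socket5 in the frame of bin between -0.108 and 0.108 m and y of socket5 in the frame of bin between -0.138 and 0.138 m and z of socket5 in the frame of bin between -0.01 and 0.068 m and value of joint active below 0.06 rad and value of joint passive below 0.05 rad and value of joint bolt below 0.006 m and height (world z) of tray below 0.006 m and angle between tray's own z axis and vertical below 0.08 rad and linear speed of tray below 0.02 m/s and contact force between tray and the fingers below 0.2 N); the robot touches nothing.
It fails at once if a bystander (good tube, jar, screwdriver, brush) is moved more than 40 mm (distance of any of jar, tube_a, tube_b, screwdriver, brush from where it was at the start of the episode above 0.04 m).
Of socket3, socket4, socket5 only 1 to 3 are there at a start; the rules pass over those that are not, and their reading is None.
At some moment in a run one of socket3, socket4, socket5, tray may be knocked a few centimetres aside while the robot is not near it.
It also fails if it takes over 208 s, if anything falls off the work surface, if the arm or the gripper's body presses on something with over 40 N, if the wrist force passes 120 N, or if a joint passes its speed limit or range.

ROBOT

A 7-joint arm with a two-finger parallel gripper is mounted at the origin on the work surface. World frame = base frame: x ahead of the robot, y to its left, z up, the work surface at z = 0. Lengths are in m, angles in rad, forces in N, time in s.
With the tool pointing down it reaches from about 0.4 to 0.925 m from the base axis. Payload 4.1 kg.
Tool frame: the origin (TCP) lies midway between the tips of the shut fingers; the grasp point (between the pads) lies 19 mm behind it (r.hold_point_z is the distance from the TCP to the grasp point, in m); z points along the fingers, y is the direction in which the jaws open and shut (so a half turn about z gives the same grasp; the last joint's range is limited). The gripper opens to 85 mm and grips with 20 to 120 N. Pads are 22 mm wide; open, the fingers measure 114 mm over their backs; the gripper's body (76 mm by 85 mm) begins 54 mm behind the grasp point. The pads swing forward as they close: fully open they stand 13 mm farther back than shut.
Start: joints at [-1.339, 0.398, 0.045, 1.537, -0.019, 1.207, -0.051], TCP at [0.211, 0.615, 0.231] pointing down, gripper open.
Joint ranges: [-2.82, 2.82], [-0.49, 2.23], [-1.37, 1.46], [0, 2.46], [-1.36, 4.5], [0.23, 2], [-2.94, 2.94]. Speed limits (rad/s): [2.57, 2.57, 3.14, 3.14, 3.14, 3.14, 3.14].

INTERFACE

Orientations are given as a unit quaternion [x, y, z, w].
In Python, from workcell import r gives the robot as it stands.
- The arm moves only by the tool apply_moves, never from a script. Its argument "targets" is one flat list of numbers, 7 for each row, row after row: the turn, a rotation vector about the tool's x, y, z in rad, then the shift along the tool's x, y, z in m, then the finger opening in m, from 0 to 0.0854. A call has 1 to 5 rows; each row shifts and turns the commanded pose from where the row before left it, along the tool's axes as they then stand; what a row does not reach is not made up. A row lasts 1/12 s, in which the tool goes at most 41.7 mm and 7.16 degrees, less where a joint would pass 70% of its speed; a pose out of reach is approached as far as the arm can. A call is refused whole if a number of a shift passes 0.0417 or a number of a turn 0.125, either way. A call with a gripper value outside its range is refused whole. The fingers move at their own pace and stop on an object; "squeeze" is the grip in N (left out, the last holds). Time passes only in rows, so rows that do not move let the fingers close. It gives the time, the measured TCP pose, the force and the opening at its end, in the units of the state.
- r.read_state(): the state, without advancing time (a new reading comes with each control period).
- r.read_camera(name): name is "side" or "top" or "wrist"; returns the picture (400x640x3 uint8, red, green, blue); there is no depth.
- r.camera_model(name): a dict with "fx", "fy", "cx", "cy" (pixels), "eye" and "rotation" of the camera in the world. Camera axes: x right, y down, z forward; pixel columns grow to the right and rows downward; lengths in m; the calibration is good to about 2 mm. A picture is of the moment at which its call begins: read the wrist's pose just before it. camera_model takes no time and is no camera call; for the wrist camera it gives the pose at the moment of the call.
- r.close_job(): hands the job in, once; it reports no verdict.
The state is a dict: "time_s": time; "joints": joint angles; "joint_velocities": joint speeds; "tau": joint torques, N m; "ee_pos": TCP position; "tcp_rot": TCP orientation; "wrist_force": force on the tool from outside, world axes, zero at the start; "ft_torque": the same for the moment, N m; "grip_width": finger opening in m.
Only numpy, scipy, OpenCV 4.12 (cv2) and the standard library are available. Lean on these libraries where they do the work, as an engineer would, in place of code of your own. Each camera call takes 0.05 s, during which the arm holds its last target. There are 200 camera calls.

## Working session

There is one attempt and no reset: what is moved stays moved. The work goes in short steps, Python scripts to look and compute and a tool call to move; the robot and the scene stay as the last step left them, time stands still between calls to the robot, and variables do not carry over. Pictures are saved under pics/ and viewed, about 12 in all and at most 16, crops included, and the job is handed in when it is done.

Besides the shell and the picture viewer there is one more tool, called after "Emit:" as a command line: name --argument value ..., lists and objects as JSON in quotes. apply_moves: Moves the arm, as the interface text tells. Its arguments: {"type":"object","properties":{"targets":{"type":"array","items":{"type":"number"}},"squeeze":{"type":"number"}},"required":["targets"]}

```bash
ls; mkdir -p pics
python3 - <<'E'
from workcell import r
import cv2,json
s=r.read_state();print(s)
for n in("top","side"):
    m=r.camera_model(n);print(n,m)
    im=r.read_camera(n);cv2.imwrite(f"pics/{n}0.png",im[:,:,::-1])
E
```

```text
pics
{'time_s': 0.0, 'joints': array([-1.33902462,  0.39918185,  0.04501687,  1.53789398, -0.01869505,
        1.20690358, -0.05072316]), 'joint_velocities': array([ 1.12192669e-03, -5.18737031e-04,  1.27415019e-03, -7.65585922e-04,
       -6.17722766e-05,  1.34139032e-03,  4.50501384e-04]), 'tau': array([ 5.52443325e-04, -4.75129759e+01,  1.36511631e+00, -2.54212528e+01,
        1.16758584e-02,  9.71460046e-03,  1.54362837e-06]), 'ee_pos': array([0.21086545, 0.61416602, 0.23026347]), 'tcp_rot': array([ 1.64580522e-01,  9.86363161e-01, -9.78127636e-04, -9.55748096e-05]), 'wrist_force': array([-0.17479739, -0.30952684, -0.5662663 ]), 'ft_torque': array([ 0.02122373,  0.00794437, -0.05612115]), 'grip_width': 0.08528334084915801}
top {'fx': 495.6283366105317, 'fy': 495.6283366105317, 'cx': 321.7730021053173, 'cy': 202.8323420315311, 'eye': array([ 0.44481995, -0.0982466 ,  1.43980966]), 'rotation': array([-0.69792117,  0.71453017, -0.0342731 ,  0.03432235])}
side {'fx': 378.9071160192812, 'fy': 378.9071160192812, 'cx': 322.31806137990276, 'cy': 198.2199290630712, 'eye': array([ 0.52914818, -1.07935016,  0.96475169]), 'rotation': array([ 0.90726993,  0.0022161 ,  0.00663019, -0.42049068])}
```

View pics/top0.png

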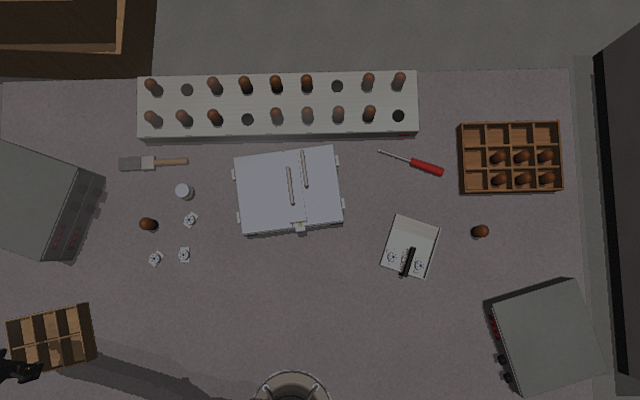

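View pics/side0.png

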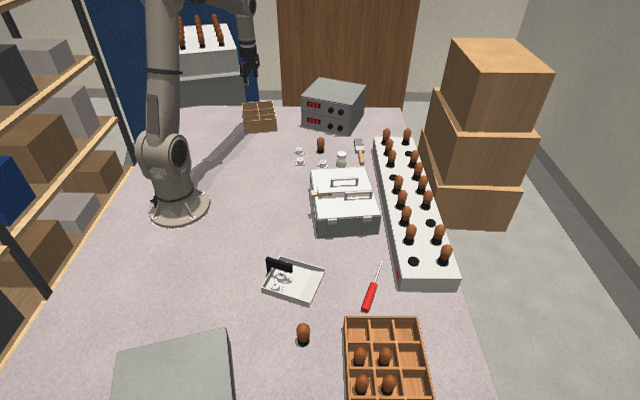

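Run:
```python
import cv2
im=cv2.imread("pics/top0.png")[135:290,135:450]
im=cv2.resize(im,None,fx=2.5,fy=2.5,interpolation=cv2.INTER_CUBIC);im=cv2.convertScaleAbs(im,alpha=1.25)
cv2.imwrite("pics/c0.png",im)
a=cv2.imread("pics/top0.png")[205:275,140:205];a=cv2.resize(a,None,fx=6,fy=6,interpolation=cv2.INTER_CUBIC)
b=cv2.imread("pics/top0.png")[210:280,376:441];b=cv2.resize(b,None,fx=6,fy=6,interpolation=cv2.INTER_CUBIC)
cv2.imwrite("pics/c1.png",cv2.hconcat([a,b]))
```

```text
(no output)
```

View pics/c0.png

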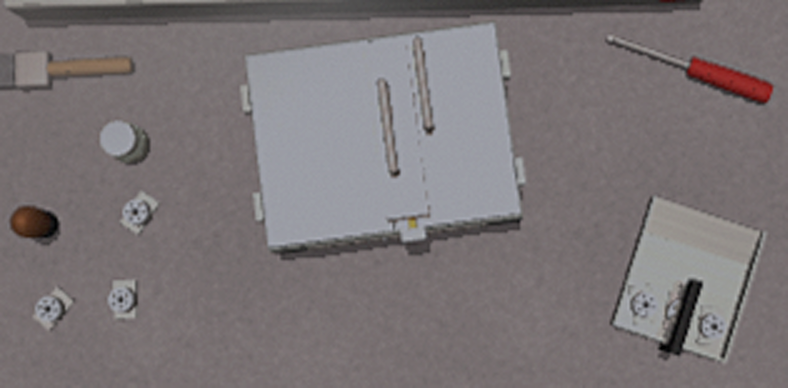

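View pics/c1.png

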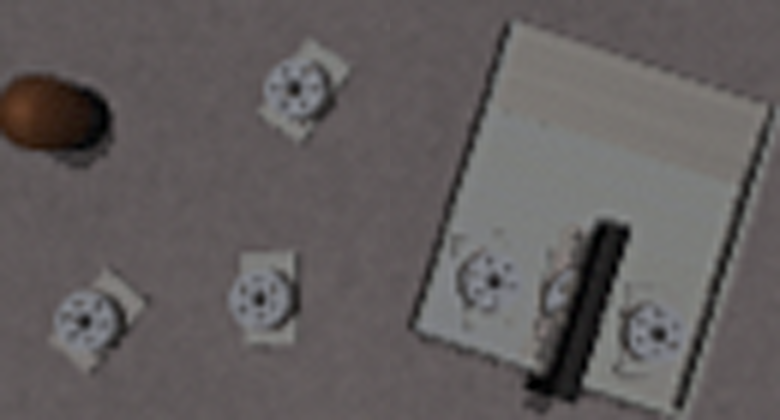

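```bash
cat > h.py <<'E'
from workcell import r
import numpy as np, cv2
from scipy.spatial.transform import Rotation as R
from scipy.optimize import least_squares
def cam(n): 
    m=r.camera_model(n); return m,R.from_quat(m["rotation"])
def proj(P,n="top",mr=None):
    m,q=mr or cam(n); c=q.inv().apply(np.atleast_2d(P)-m["eye"])
    return np.c_[m["fx"]*c[:,0]/c[:,2]+m["cx"],m["fy"]*c[:,1]/c[:,2]+m["cy"]]
def unproj(u,v,z,n="top",mr=None):
    m,q=mr or cam(n); d=q.apply([(u-m["cx"])/m["fx"],(v-m["cy"])/m["fy"],1]); e=m["eye"]
    return e+d*(z-e[2])/d[2]
def fit(obj,pix,x0,n="top",mr=None):
    mr=mr or cam(n); obj=np.array(obj,float); pix=np.array(pix,float)
    f=lambda p:(proj(R.from_euler("z",p[2]).apply(obj)+[p[0],p[1],0],mr=mr)-pix).ravel()
    s=least_squares(f,x0,loss="soft_l1"); return s.x,f(s.x).reshape(-1,2)
def down(yaw,pitch=0):
    "tool down, tool x along world yaw, tool y = left-hand side mirrored; pitch>0: nose-down tilt about heading's left axis"
    return R.from_euler("z",yaw)*R.from_euler("y",pitch)*R.from_euler("x",np.pi)
def go(pos,rot=None):
    s=r.read_state(); q=R.from_quat(s["tcp_rot"]); rot=rot or q
    d=np.array(pos)-s["ee_pos"]
    print("t%.1f"%s["time_s"],"ee",s["ee_pos"].round(4),"F",s["wrist_force"].round(1),"w",round(s["grip_width"],4))
    print(" shift in tool axes now",q.inv().apply(d).round(4),"in goal axes",rot.inv().apply(d).round(4)," turn",(q.inv()*rot).as_rotvec().round(3))
E
python3 - <<'E'
from h import *
c0=lambda p:(135+(p[0]+.5)/2.5-.5,135+(p[1]+.5)/2.5-.5)
obj=[(.106,.139,.096),(.106,-.139,.096),(-.106,-.139,.096),(-.106,.139,.096),(.045,-.01,.163),(-.045,-.01,.163),(.09,-.052,.133),(0,-.052,.133),(-.095,-.04,.126)]
pix=[c0(p) for p in [(247,57),(494,24),(519,217),(270,246),(382,82),(394,172),(417,40),(430,128),(428,214)]]
b,e=fit(obj,pix,[.5,.1,.1]);print("bin",b,e.round(1).tolist())
c1=lambda p,o:(o[0]+(p[0]+.5)/6-.5,o[1]+(p[1]+.5)/6-.5)
T=lambda p:c1((p[0]-390,p[1]),(376,210))
obj=[(.08,.067,.028),(.08,-.067,.028),(-.075,.067,.028),(-.075,-.067,.028),(0,0,.085),(-.085,0,.085)]
t,e=fit(obj,[T(p) for p in [(510,22),(770,103),(413,327),(680,410),(612,222),(563,392)]],[.4,-.3,-.3]);print("tray",t,e.round(1).tolist())
for p in[(297,90),(86,320),(260,298)]:print("stray",unproj(*c1(p,(140,205)),.022))
for n,p in dict(jar=(184,190,.06),tubea=(147,224,.06),tubeb=(480,231,.07),brush=(186,161,.01),brush2=(120,163,.02),sd=(443,172,.02)).items():print(n,unproj(*p).round(3))
E
```

```text
bin [ 0.61629755 -0.00757174  0.10418903] [[-0.6, -0.2], [0.8, 0.3], [1.0, -0.7], [-1.2, 0.7], [0.1, 0.6], [-0.5, -1.3], [0.5, 0.8], [-0.5, -1.3], [0.3, 0.4]]
tray [ 0.4530451  -0.34507542 -0.33218671] [[-0.7, -1.1], [1.0, -0.3], [-0.5, 0.2], [0.5, 0.9], [0.3, -0.7], [-0.5, 1.0]]
stray [0.5435864  0.28149868 0.022     ]
stray [0.43670735 0.38126558 0.022     ]
stray [0.44515069 0.29880675 0.022     ]
jar [0.624 0.286 0.06 ]
tubea [0.531 0.389 0.06 ]
tubeb [ 0.49  -0.535  0.07 ]
brush [0.716 0.294 0.01 ]
brush2 [0.713 0.483 0.02 ]
sd [ 0.664 -0.453  0.02 ]
```

Run:
```python
from h import *
go([.4367,.3813,.10],down(np.radians(139)))
```

```text
t0.1 ee [0.2109 0.6142 0.2304] F [-0.4  0.3 -0. ] w 0.0849
 shift in tool axes now [-0.2892 -0.1468  0.1306] in goal axes [-0.3232 -0.0277  0.1304]  turn [-0.002  0.     0.385]
```

Emit:
apply_moves --targets '[0,0,0.096,0,0,0,0.05,0,0,0.096,0,0,0,0.05,0,0,0.096,0,0,0,0.05,0,0,0.097,0,0,0,0.05,0,0,0,-0.036,-0.003,0.01,0.05]' --squeeze 30

```text
time_s: 0.52
ee_pos: [0.2286, 0.5953, 0.2222]
tcp_rot: [0.346, 0.938, 0.003, -0.003]
wrist_force: [-1.2, 1.0, 0.1]
grip_width: 0.0502
```

Emit:
apply_moves --targets '[0,0,0,-0.036,-0.003,0.015,0.05,0,0,0,-0.036,-0.003,0.015,0.05,0,0,0,-0.036,-0.003,0.015,0.05,0,0,0,-0.036,-0.003,0.015,0.05,0,0,0,-0.036,-0.003,0.015,0.05]'

```text
time_s: 0.93
ee_pos: [0.363, 0.4578, 0.1454]
tcp_rot: [0.35, 0.937, -0.0, -0.0]
wrist_force: [0.6, -0.3, 0.9]
grip_width: 0.0499
```

Emit:
apply_moves --targets '[0,0,0,-0.036,-0.003,0.015,0.05,0,0,0,-0.036,-0.003,0.015,0.05,0,0,0,-0.036,-0.003,0.015,0.05,0,0,0,0,0,0,0.05,0,0,0,0,0,0,0.05]'

```text
time_s: 1.35
ee_pos: [0.4392, 0.3783, 0.1]
tcp_rot: [0.353, 0.936, -0.002, -0.0]
wrist_force: [-0.3, 0.2, 0.1]
grip_width: 0.05
```

Run:
```python
from h import *
go([.4367,.3813,.008],down(np.radians(139)))
mr=cam("wrist");im=r.read_camera("wrist");print(mr[0]); print(proj([[.4367,.3813,.022],[.445,.2988,.022]],mr=mr))
cv2.imwrite("pics/w0.png",im[:,:,::-1])
```

```text
t1.4 ee [0.4392 0.3783 0.1   ] F [-0.3  0.2  0.1] w 0.05
 shift in tool axes now [0.004  0.0009 0.092 ] in goal axes [0.0039 0.0006 0.092 ]  turn [-0.003  0.001 -0.006]
{'fx': 306.5285268301405, 'fy': 306.5285268301405, 'cx': 319.2348598407676, 'cy': 204.29972739810373, 'eye': array([0.38407065, 0.42726669, 0.2418661 ]), 'rotation': array([0.90119841, 0.40781081, 0.05882144, 0.13443142])}
[[320.6202578  208.34788658]
 [250.87299664 279.65829731]]
```

View pics/w0.png

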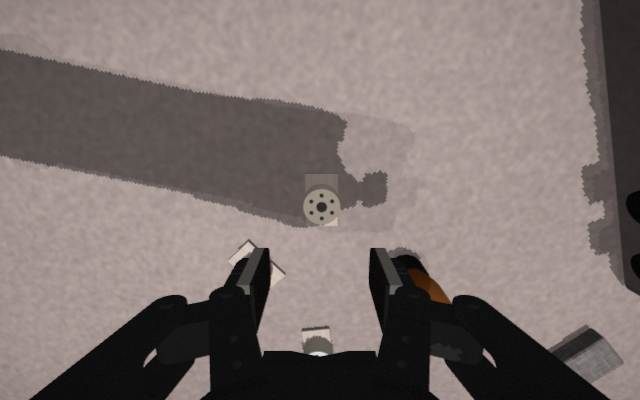

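Emit:
apply_moves --targets '[0,0,0,0.004,0.0007,0.03,0.05,0,0,0,0,0,0.03,0.05,0,0,0,0,0,0.024,0.05,0,0,0,0,0,0.01,0.05,0,0,0,0,0,0,0.02]'

```text
time_s: 1.82
ee_pos: [0.4326, 0.3853, 0.0052]
tcp_rot: [0.349, 0.937, -0.002, -0.001]
wrist_force: [-1.0, 0.9, 0.1]
grip_width: 0.0391
```

Emit:
apply_moves --targets '[0,0,0,0,0,0,0.02,0,0,0,0,0,0,0.02,0,0,0,0,0,0,0.02,0,0,0,0,0,0,0.02,0,0,0,0,0,0,0.02]'

```text
time_s: 2.23
ee_pos: [0.4359, 0.3855, 0.0084]
tcp_rot: [0.35, 0.937, 0.001, 0.0]
wrist_force: [-0.6, -0.2, 0.4]
grip_width: 0.0267
```

Emit:
apply_moves --targets '[0,0,0,0,0,-0.02,0.02,0,0,0,0,0,-0.04,0.02,0,0,0,0,0,-0.04,0.02,0,0,0,0,0,-0.04,0.02,0,0,0,0,0,-0.03,0.02]'

```text
time_s: 2.65
ee_pos: [0.4363, 0.3855, 0.1814]
tcp_rot: [0.351, 0.937, 0.002, 0.001]
wrist_force: [0.8, 0.9, -0.4]
grip_width: 0.0266
```

```bash
cat >> h.py <<'E'
BIN=np.array([.6163,-.0076,0]);BY=.1042
def binp(p): return BIN+R.from_euler("z",BY).apply(p)
TR=np.array([.4530,-.3451,-.3322])
def trp(p,T=None):
    T=TR if T is None else T; return np.r_[T[:2],0]+R.from_euler("z",T[2]).apply(p)
E
python3 - <<'E'
from h import *
for p in [(.035,.042,.18),(.035,.042,.03),(.035,-.042,.03),(.035,0,.03)]:
  print(trp(p).round(4));go(trp(p),down(TR[2]+np.pi))
E
```

```text
[ 0.4998 -0.3168  0.18  ]
t2.6 ee [0.4363 0.3855 0.1814] F [ 0.8  0.9 -0.4] w 0.0266
 shift in tool axes now [-0.509  -0.4881 -0.0008] in goal axes [-0.289  -0.6432  0.0014]  turn [ 0.004  0.001 -0.384]
[ 0.4998 -0.3168  0.03  ]
t2.6 ee [0.4363 0.3855 0.1814] F [ 0.8  0.9 -0.4] w 0.0266
 shift in tool axes now [-0.509  -0.4888  0.1492] in goal axes [-0.289  -0.6432  0.1514]  turn [ 0.004  0.001 -0.384]
[ 0.4724 -0.3962  0.03  ]
t2.6 ee [0.4363 0.3855 0.1814] F [ 0.8  0.9 -0.4] w 0.0266
 shift in tool axes now [-0.5404 -0.5667  0.1489] in goal axes [-0.289  -0.7272  0.1514]  turn [ 0.004  0.001 -0.384]
[ 0.4861 -0.3565  0.03  ]
t2.6 ee [0.4363 0.3855 0.1814] F [ 0.8  0.9 -0.4] w 0.0266
 shift in tool axes now [-0.5247 -0.5277  0.1491] in goal axes [-0.289  -0.6852  0.1514]  turn [ 0.004  0.001 -0.384]
```

Run:
```python
from h import *
for p in [(.012,.027,.18),(.012,-.027,.18),(.058,0,.18)]:
  print(trp(p).round(4));go(trp(p),down(TR[2]+np.pi))
```

```text
[ 0.4731 -0.3235  0.18  ]
t2.6 ee [0.4363 0.3855 0.1814] F [ 0.8  0.9 -0.4] w 0.0266
 shift in tool axes now [-0.4933 -0.5106 -0.0009] in goal axes [-0.266  -0.6582  0.0014]  turn [ 0.004  0.001 -0.384]
[ 0.4555 -0.3745  0.18  ]
t2.6 ee [0.4363 0.3855 0.1814] F [ 0.8  0.9 -0.4] w 0.0266
 shift in tool axes now [-0.5135 -0.5607 -0.0011] in goal axes [-0.266  -0.7122  0.0014]  turn [ 0.004  0.001 -0.384]
[ 0.5078 -0.364   0.18  ]
t2.6 ee [0.4363 0.3855 0.1814] F [ 0.8  0.9 -0.4] w 0.0266
 shift in tool axes now [-0.546  -0.5184 -0.0009] in goal axes [-0.312  -0.6852  0.0014]  turn [ 0.004  0.001 -0.384]
```

Emit:
apply_moves --targets '[0,0,-0.096,0,0,-0.01,0.02,0,0,-0.096,0,0,0,0.02,0,0,-0.096,0,0,0,0.02,0,0,-0.096,0,0,0,0.02,0,0,0,-0.0145,-0.03,0,0.02]'

```text
time_s: 3.07
ee_pos: [0.4371, 0.359, 0.188]
tcp_rot: [0.159, 0.987, 0.003, -0.0]
wrist_force: [-0.2, 1.1, -0.1]
grip_width: 0.0266
```

Emit:
apply_moves --targets '[0,0,0,-0.0145,-0.037,0,0.02,0,0,0,-0.0145,-0.037,0,0.02,0,0,0,-0.0145,-0.037,0,0.02,0,0,0,-0.0145,-0.037,0,0.02,0,0,0,-0.0145,-0.037,0,0.02]'

```text
time_s: 3.48
ee_pos: [0.4474, 0.1514, 0.1878]
tcp_rot: [0.165, 0.986, 0.001, 0.0]
wrist_force: [-0.1, 0.1, -0.1]
grip_width: 0.0266
```

Emit:
apply_moves --targets '[0,0,0,-0.0145,-0.037,0,0.02,0,0,0,-0.0145,-0.037,0,0.02,0,0,0,-0.0145,-0.037,0,0.02,0,0,0,-0.0145,-0.037,0,0.02,0,0,0,-0.0145,-0.037,0,0.02]'

```text
time_s: 3.9
ee_pos: [0.4555, -0.0471, 0.1879]
tcp_rot: [0.165, 0.986, 0.001, 0.001]
wrist_force: [0.9, 0.1, -0.2]
grip_width: 0.0266
```

Emit:
apply_moves --targets '[0,0,0,-0.0145,-0.037,0,0.02,0,0,0,-0.0145,-0.037,0,0.02,0,0,0,-0.0145,-0.037,0,0.02,0,0,0,-0.0145,-0.037,0,0.02,0,0,0,-0.0145,-0.037,0,0.02]'

```text
time_s: 4.32
ee_pos: [0.464, -0.2456, 0.1879]
tcp_rot: [0.165, 0.986, 0.0, 0.001]
wrist_force: [1.8, 0.7, -0.1]
grip_width: 0.0265
```

Emit:
apply_moves --targets '[0,0,0,-0.0145,-0.036,0,0.02,0,0,0,-0.01,-0.02,0,0.02,0,0,0,0,0,0,0.02,0,0,0,0,0,0,0.02,0,0,0,0,0,0,0.02]'

```text
time_s: 4.73
ee_pos: [0.4691, -0.3036, 0.1872]
tcp_rot: [0.165, 0.986, 0.001, -0.0]
wrist_force: [0.0, 0.3, -0.8]
grip_width: 0.0267
```

Run:
```python
from h import *
go(trp((.012,.027,.017)),down(TR[2]+np.pi))
im=r.read_camera("top");cv2.imwrite("pics/t1.png",im[:,:,::-1])
```

```text
t4.7 ee [ 0.4691 -0.3036  0.1872] F [ 0.   0.3 -0.8] w 0.0267
 shift in tool axes now [-0.0104 -0.0178  0.1701] in goal axes [-0.0103 -0.0175  0.1702]  turn [ 0.001 -0.     0.001]
```

Emit:
apply_moves --targets '[0,0,0,-0.01,-0.0175,0.03,0.02,0,0,0,0,0,0.03,0.02,0,0,0,0,0,0.02,0.02,0,0,0,0,0,0,0.02,0,0,0,0,0,0,0.02]'

```text
time_s: 5.2
ee_pos: [0.4728, -0.3225, 0.1068]
tcp_rot: [0.164, 0.986, 0.001, -0.001]
wrist_force: [0.2, -0.9, 0.9]
grip_width: 0.0266
```

Run:
```python
from h import *
go(trp((.012,.027,.017)),down(TR[2]+np.pi))
mr=cam("wrist");im=r.read_camera("wrist")[:,:,::-1].copy()
P=[trp(p) for p in [(.08,.067,.028),(.08,-.067,.028),(-.075,.067,.028),(-.075,-.067,.028),(0,0,.085),(-.085,0,.085),(.012,.027,.003)]]
for p in proj(P,mr=mr): cv2.circle(im,(int(p[0]),int(p[1])),4,(0,0,255),1)
cv2.imwrite("pics/w1.png",im)
```

```text
t5.2 ee [ 0.4728 -0.3225  0.1068] F [ 0.2 -0.9  0.9] w 0.0266
 shift in tool axes now [-0.0009 -0.0009  0.0898] in goal axes [-0.0007 -0.0008  0.0898]  turn [ 0.001 -0.002  0.003]
```

View pics/w1.png

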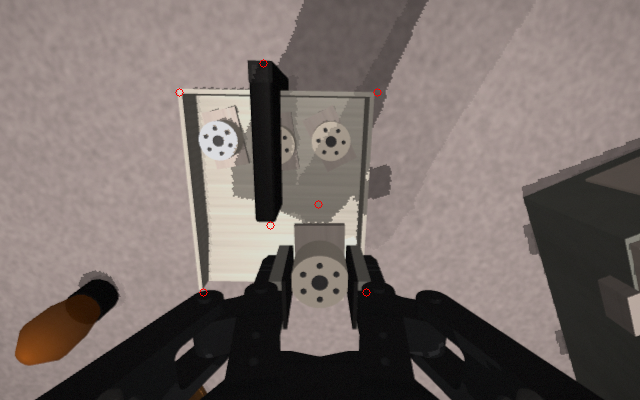

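Emit:
apply_moves --targets '[0,0,0,0,0,0.03,0.02,0,0,0,0,-0.002,0.03,0.02,0,0,0,0,0,0.025,0.02,0,0,0,0,0,0.005,0.02,0,0,0,0,0,0,0.036]'

```text
time_s: 5.67
ee_pos: [0.4735, -0.3261, 0.018]
tcp_rot: [0.164, 0.986, 0.0, 0.001]
wrist_force: [1.0, -0.5, 0.7]
grip_width: 0.0357
```

Emit:
apply_moves --targets '[0,0,0,0,0,0,0.036,0,0,0,0,0,0,0.036,0,0,0,0,0,-0.02,0.036,0,0,0,0,0,-0.04,0.036,0,0,0,0,0,-0.04,0.036]'

```text
time_s: 6.08
ee_pos: [0.4709, -0.3258, 0.1186]
tcp_rot: [0.165, 0.986, 0.0, -0.001]
wrist_force: [1.2, -0.5, 1.0]
grip_width: 0.0364
```

Emit:
apply_moves --targets '[0,0,0,0,0,-0.04,0.05,0,0,0,0,0,-0.04,0.05,0,0,0,0,0,0,0.05,0,0,0,0,0,0,0.05,0,0,0,0,0,0,0.05]'

```text
time_s: 6.5
ee_pos: [0.4718, -0.3261, 0.198]
tcp_rot: [0.165, 0.986, 0.0, 0.0]
wrist_force: [-0.7, 0.1, -0.7]
grip_width: 0.0503
```

Run:
```python
from h import *
im=r.read_camera("top")
a=cv2.cvtColor(im[205:275,140:205],cv2.COLOR_RGB2GRAY).astype(int);b=cv2.cvtColor(cv2.imread("pics/top0.png")[205:275,140:205],cv2.COLOR_BGR2GRAY).astype(int)
ys,xs=np.where(abs(a-b)>25);print(len(ys),(xs.min()+140,xs.max()+140,ys.min()+205,ys.max()+205) if len(ys) else 0)
go([.4452,.2988,.18],down(np.radians(183)))
```

```text
75 (np.int64(149), np.int64(164), np.int64(250), np.int64(265))
t6.5 ee [ 0.4714 -0.3256  0.1968] F [-0.2  0.1 -0.8] w 0.05
 shift in tool axes now [0.2282 0.5818 0.0176] in goal axes [-0.0065  0.625   0.0168]  turn [ 0.001 -0.001 -0.384]
```

Emit:
apply_moves --targets '[0,0,-0.096,0,0,0,0.05,0,0,-0.096,0,0,0,0.05,0,0,-0.096,0,0,0,0.05,0,0,-0.096,0,0,0,0.05,0,0,0,0,0.035,0,0.05]'

```text
time_s: 6.97
ee_pos: [0.4678, -0.2978, 0.1963]
tcp_rot: [-0.023, 1.0, -0.003, -0.001]
wrist_force: [0.7, 0.6, 0.1]
grip_width: 0.0498
```

Emit:
apply_moves --targets '[0,0,0,0,0.041,0,0.05,0,0,0,0,0.041,0,0.05,0,0,0,0,0.041,0,0.05,0,0,0,0,0.041,0,0.05,0,0,0,0,0.041,0,0.05]'

```text
time_s: 7.38
ee_pos: [0.4578, -0.0847, 0.1959]
tcp_rot: [-0.026, 1.0, 0.0, -0.002]
wrist_force: [0.8, 0.8, -0.1]
grip_width: 0.0501
```

Emit:
apply_moves --targets '[0,0,0,-0.003,0.041,0,0.05,0,0,0,-0.003,0.041,0,0.05,0,0,0,0,0.041,0,0.05,0,0,0,0,0.041,0.005,0.05,0,0,0,0,0.041,0.01,0.05]'

```text
time_s: 7.8
ee_pos: [0.4542, 0.1198, 0.182]
tcp_rot: [-0.026, 1.0, 0.0, -0.0]
wrist_force: [1.5, -1.5, 0.5]
grip_width: 0.0499
```

Emit:
apply_moves --targets '[0,0,0,0,0.041,0.02,0.05,0,0,0,0,0.041,0.02,0.05,0,0,0,0,0.041,0.02,0.05,0,0,0,0,0.041,0.02,0.05,0,0,0,0,0.016,0.01,0.05]'

```text
time_s: 8.22
ee_pos: [0.4427, 0.2882, 0.0959]
tcp_rot: [-0.029, 1.0, -0.0, -0.002]
wrist_force: [-0.5, 0.6, -0.1]
grip_width: 0.0501
```

Emit:
apply_moves --targets '[0,0,0,0,0,0,0.05,0,0,0,0,0,0,0.05]'

```text
time_s: 8.38
ee_pos: [0.4445, 0.2831, 0.0973]
tcp_rot: [-0.027, 1.0, -0.002, -0.002]
wrist_force: [0.4, -0.1, 1.1]
grip_width: 0.0501
```

```bash
cat >> h.py <<'E'
def ceramics(z=.022,vmax=255):
    "white ceramic discs in the wrist picture -> world xy"
    mr=cam("wrist");im=r.read_camera("wrist")
    g=cv2.cvtColor(im,cv2.COLOR_RGB2GRAY);c=cv2.HoughCircles(cv2.medianBlur(g,3),cv2.HOUGH_GRADIENT,1,25,param1=120,param2=18,minRadius=12,maxRadius=32)
    for u,v,rad in ([] if c is None else c[0]): print("circ",int(u),int(v),int(rad),unproj(u,v,z,mr=mr).round(4))
    return im
E
python3 - <<'E'
from h import *
go([.4452,.2988,.006],down(np.radians(183)))
ceramics();print(proj([[.4452,.2988,.022],[.5436,.2815,.022]],mr=cam("wrist")))
E
```

```text
t8.4 ee [0.4445 0.2831 0.0973] F [ 0.4 -0.1  1.1] w 0.0501
 shift in tool axes now [-0.0019  0.0159  0.0912] in goal axes [-0.0015  0.0157  0.0913]  turn [-0.003 -0.004  0.002]
circ 340 216 17 [0.4447 0.2986 0.022 ]
circ 313 314 16 [0.5316 0.2827 0.022 ]
[[342.14032571 215.21493474]
 [313.05423747 324.71021846]]
```

Emit:
apply_moves --targets '[0,0,0,-0.001,0.0155,0.025,0.05,0,0,0,0,0,0.03,0.05,0,0,0,0,0,0.026,0.05,0,0,0,0,0,0.01,0.05,0,0,0,0,0,0,0.02]'

```text
time_s: 8.85
ee_pos: [0.4454, 0.2959, 0.0065]
tcp_rot: [-0.025, 1.0, -0.002, -0.002]
wrist_force: [-0.4, -0.9, 0.7]
grip_width: 0.0392
```

Emit:
apply_moves --targets '[0,0,0,0,0,0,0.02,0,0,0,0,0,0,0.02,0,0,0,0,0,0,0.02,0,0,0,0,0,0,0.02,0,0,0,0,0,0,0.02]'

```text
time_s: 9.27
ee_pos: [0.4471, 0.2994, 0.0094]
tcp_rot: [-0.026, 1.0, 0.001, 0.001]
wrist_force: [-0.0, -0.2, 0.1]
grip_width: 0.026
```

Emit:
apply_moves --targets '[0,0,0,0,0,-0.02,0.02,0,0,0,0,0,-0.04,0.02,0,0,0,0,0,-0.04,0.02,0,0,0,0,0,-0.04,0.02,0,0,0,0,0,-0.03,0.02]'

```text
time_s: 9.68
ee_pos: [0.4474, 0.2995, 0.1823]
tcp_rot: [-0.026, 1.0, 0.001, 0.002]
wrist_force: [0.3, 0.5, -0.4]
grip_width: 0.0263
```

Run:
```python
from h import *
go(trp((.012,-.028,.18)),down(TR[2]+np.pi))
```

```text
t9.7 ee [0.4474 0.2995 0.1823] F [ 0.3  0.5 -0.4] w 0.0263
 shift in tool axes now [ 2.730e-02 -6.745e-01  4.000e-04] in goal axes [-0.2275 -0.6355  0.0023]  turn [0.003 0.003 0.384]
```

Emit:
apply_moves --targets '[0,0,0.096,0,0,-0.005,0.02,0,0,0.096,0,0,0,0.02,0,0,0.096,0,0,0,0.02,0,0,0.096,0,0,0,0.02,0,0,0,-0.0134,-0.03,0,0.02]'

```text
time_s: 10.1
ee_pos: [0.4481, 0.2733, 0.1841]
tcp_rot: [0.162, 0.987, 0.003, 0.0]
wrist_force: [0.4, 1.5, -1.0]
grip_width: 0.0265
```

Emit:
apply_moves --targets '[0,0,0,-0.0134,-0.038,0,0.02,0,0,0,-0.0134,-0.038,0,0.02,0,0,0,-0.0134,-0.038,0,0.02,0,0,0,-0.0134,-0.038,0,0.02,0,0,0,-0.0134,-0.038,0,0.02]'

```text
time_s: 10.52
ee_pos: [0.4505, 0.063, 0.1838]
tcp_rot: [0.165, 0.986, 0.001, 0.0]
wrist_force: [1.0, 0.1, -0.9]
grip_width: 0.0267
```

Emit:
apply_moves --targets '[0,0,0,-0.0134,-0.038,0,0.02,0,0,0,-0.0134,-0.038,0,0.02,0,0,0,-0.0134,-0.038,0,0.02,0,0,0,-0.0134,-0.038,0,0.02,0,0,0,-0.0134,-0.038,0,0.02]'

```text
time_s: 10.93
ee_pos: [0.452, -0.1384, 0.184]
tcp_rot: [0.165, 0.986, 0.001, 0.001]
wrist_force: [1.0, 0.8, -0.7]
grip_width: 0.0265
```

Emit:
apply_moves --targets '[0,0,0,-0.0134,-0.038,0,0.02,0,0,0,-0.0134,-0.038,0,0.02,0,0,0,-0.0134,-0.038,0,0.02,0,0,0,-0.0134,-0.038,0.01,0.02,0,0,0,-0.0134,-0.038,0.02,0.02]'

```text
time_s: 11.35
ee_pos: [0.4551, -0.3386, 0.1569]
tcp_rot: [0.165, 0.986, -0.001, 0.003]
wrist_force: [1.7, 0.3, 0.7]
grip_width: 0.0267
```

Emit:
apply_moves --targets '[0,0,0,-0.013,-0.036,0.02,0.02,0,0,0,0,0,0.02,0.02,0,0,0,0,0,0,0.02,0,0,0,0,0,0,0.02]'

```text
time_s: 11.68
ee_pos: [0.4536, -0.3714, 0.1147]
tcp_rot: [0.165, 0.986, 0.001, -0.001]
wrist_force: [-0.8, 0.3, 0.4]
grip_width: 0.0266
```

Run:
```python
from h import *
go(trp((.012,-.028,.017)),down(TR[2]+np.pi))
mr=cam("wrist");im=r.read_camera("wrist")[:,:,::-1].copy()
P=[trp(p) for p in [(.08,.067,.028),(.08,-.067,.028),(-.075,.067,.028),(-.075,-.067,.028),(0,0,.085),(-.085,0,.085),(.012,.027,.025),(.012,-.027,.025)]]
for p in proj(P,mr=mr): cv2.circle(im,(int(p[0]),int(p[1])),4,(0,0,255),1)
cv2.imwrite("pics/w2.png",im)
```

```text
t11.7 ee [ 0.4536 -0.3714  0.1147] F [-0.8  0.3  0.4] w 0.0266
 shift in tool axes now [-0.0031 -0.0035  0.0977] in goal axes [-0.0028 -0.0034  0.0977]  turn [ 0.001 -0.003 -0.   ]
```

View pics/w2.png

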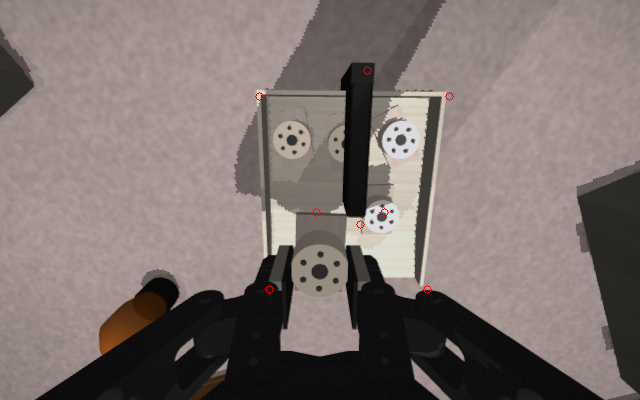

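Emit:
apply_moves --targets '[0,0,0,-0.002,-0.003,0.03,0.02,0,0,0,0,0,0.03,0.02,0,0,0,0,0,0.03,0.02,0,0,0,0,0,0.008,0.02,0,0,0,0,0,0,0.036]'

```text
time_s: 12.15
ee_pos: [0.4559, -0.3737, 0.0171]
tcp_rot: [0.164, 0.986, 0.001, -0.0]
wrist_force: [-0.4, 0.1, 0.9]
grip_width: 0.0357
```

Emit:
apply_moves --targets '[0,0,0,0,0,0,0.036,0,0,0,0,0,0,0.036,0,0,0,0,0,-0.02,0.036,0,0,0,0,0,-0.04,0.036,0,0,0,0,0,-0.04,0.036]'

```text
time_s: 12.57
ee_pos: [0.4545, -0.3752, 0.1194]
tcp_rot: [0.165, 0.986, 0.0, -0.001]
wrist_force: [1.5, -0.2, 0.6]
grip_width: 0.0364
```

Emit:
apply_moves --targets '[0,0,0,0,0,-0.04,0.05,0,0,0,0,0,-0.04,0.05,0,0,0,0,0,0,0.05,0,0,0,0,0,0,0.05,0,0,0,0,0,0,0.05]'

```text
time_s: 12.98
ee_pos: [0.4552, -0.3755, 0.1986]
tcp_rot: [0.165, 0.986, 0.0, 0.001]
wrist_force: [-0.2, 0.1, 0.2]
grip_width: 0.05
```

Run:
```python
from h import *
im=r.read_camera("top")
a=cv2.cvtColor(im[205:275,140:205],cv2.COLOR_RGB2GRAY).astype(int);b=cv2.cvtColor(cv2.imread("pics/top0.png")[205:275,140:205],cv2.COLOR_BGR2GRAY).astype(int)
ys,xs=np.where(abs(a-b)>25);print(len(ys),sorted(set(zip((xs//10*10+140).tolist(),(ys//10*10+205).tolist()))))
go([.5436,.2815,.18],down(np.radians(143)))
```

```text
158 [(140, 255), (150, 245), (150, 255), (150, 265), (160, 245), (160, 255), (170, 245), (170, 255), (180, 245), (180, 255)]
t13.0 ee [ 0.4548 -0.375   0.1974] F [0.  0.7 0.5] w 0.05
 shift in tool axes now [0.1298 0.6496 0.018 ] in goal axes [0.3242 0.5778 0.0174]  turn [ 0.001 -0.001  0.314]
```

Emit:
apply_moves --targets '[0,0,0.105,0,0,0,0.05,0,0,0.105,0,0,0,0.05,0,0,0.104,0,0,0,0.05,0,0,0,0.015,0.027,0,0.05,0,0,0,0.0191,0.034,0,0.05]'

```text
time_s: 13.45
ee_pos: [0.4624, -0.3085, 0.1962]
tcp_rot: [0.321, 0.947, -0.001, -0.001]
wrist_force: [0.4, 0.0, -0.1]
grip_width: 0.0501
```

Emit:
apply_moves --targets '[0,0,0,0.0191,0.034,0,0.05,0,0,0,0.0191,0.034,0,0.05,0,0,0,0.0191,0.034,0,0.05,0,0,0,0.0191,0.034,0,0.05,0,0,0,0.0191,0.034,0,0.05]'

```text
time_s: 13.87
ee_pos: [0.4895, -0.111, 0.1963]
tcp_rot: [0.317, 0.948, -0.0, -0.001]
wrist_force: [0.7, 0.4, 0.7]
grip_width: 0.05
```

Emit:
apply_moves --targets '[0,0,0,0.0191,0.034,0,0.05,0,0,0,0.0191,0.034,0,0.05,0,0,0,0.0191,0.034,0,0.05,0,0,0,0.0191,0.034,0,0.05,0,0,0,0.0191,0.034,0,0.05]'

```text
time_s: 14.28
ee_pos: [0.5155, 0.0819, 0.1963]
tcp_rot: [0.317, 0.948, -0.001, -0.001]
wrist_force: [1.0, -0.7, -1.4]
grip_width: 0.0498
```

Emit:
apply_moves --targets '[0,0,0,0.0191,0.034,0,0.05,0,0,0,0.0191,0.034,0.01,0.05,0,0,0,0.0191,0.034,0.02,0.05,0,0,0,0.0191,0.034,0.03,0.05,0,0,0,0.017,0.034,0.03,0.05]'

```text
time_s: 14.7
ee_pos: [0.5414, 0.2611, 0.1154]
tcp_rot: [0.317, 0.949, -0.0, -0.001]
wrist_force: [-0.0, -0.4, 0.3]
grip_width: 0.0499
```

Emit:
apply_moves --targets '[0,0,0,0,0,0,0.05,0,0,0,0,0,0,0.05]'

```text
time_s: 14.87
ee_pos: [0.5396, 0.2606, 0.1135]
tcp_rot: [0.315, 0.949, -0.003, -0.002]
wrist_force: [-0.1, -1.2, -0.1]
grip_width: 0.0501
```

Run:
```python
from h import *
go([.5436,.2815,.006],down(np.radians(143)))
ceramics();print(proj([[.5436,.2815,.022]],mr=cam("wrist")))
```

```text
t14.9 ee [0.5396 0.2606 0.1135] F [-0.1 -1.2 -0.1] w 0.0501
 shift in tool axes now [0.009  0.0199 0.1074] in goal axes [0.0094 0.0191 0.1075]  turn [-0.007 -0.003  0.005]
circ 346 197 17 [0.5447 0.2825 0.022 ]
circ 571 255 25 [0.6971 0.4038 0.022 ]
circ 493 90 31 [0.5426 0.4124 0.022 ]
circ 413 269 29 [0.6303 0.2916 0.022 ]
circ 453 98 21 [0.5303 0.3869 0.022 ]
circ 524 307 20 [0.72   0.3502 0.022 ]
[[345.11477464 193.1848648 ]]
```

Emit:
apply_moves --targets '[0,0,0,0.009,0.02,0.02,0.05,0,0,0,0,0,0.035,0.05,0,0,0,0,0,0.035,0.05,0,0,0,0,0,0.018,0.05,0,0,0,0,0,0,0.05]'

```text
time_s: 15.33
ee_pos: [0.5445, 0.2767, 0.0058]
tcp_rot: [0.319, 0.948, -0.003, -0.002]
wrist_force: [-0.7, -0.4, -0.9]
grip_width: 0.0497
```

Emit:
apply_moves --targets '[0,0,0,0,0,0,0.02,0,0,0,0,0,0,0.02,0,0,0,0,0,0,0.02,0,0,0,0,0,0,0.02,0,0,0,0,0,0,0.02]'

```text
time_s: 15.75
ee_pos: [0.549, 0.2807, 0.0115]
tcp_rot: [0.317, 0.948, 0.001, 0.001]
wrist_force: [0.5, -0.9, 7.1]
grip_width: 0.0263
```

Emit:
apply_moves --targets '[0,0,0,0,0,-0.02,0.02,0,0,0,0,0,-0.04,0.02,0,0,0,0,0,-0.04,0.02,0,0,0,0,0,-0.04,0.02,0,0,0,0,0,-0.04,0.02]'

```text
time_s: 16.17
ee_pos: [0.547, 0.2804, 0.1917]
tcp_rot: [0.317, 0.948, 0.0, 0.0]
wrist_force: [0.8, 0.5, 0.1]
grip_width: 0.026
```

Run:
```python
from h import *
for a in (90,-90): go(trp((.053,0,.2)),down(TR[2]+np.radians(a)));
print(r.read_state()["joints"].round(2))
```

```text
t16.2 ee [0.547  0.2804 0.1917] F [0.8 0.5 0.1] w 0.026
 shift in tool axes now [-0.3518 -0.5397 -0.0087] in goal axes [-0.6219  0.1681 -0.0083]  turn [ 1.000e-03 -0.000e+00  1.257e+00]
t16.2 ee [0.547  0.2804 0.1917] F [0.8 0.5 0.1] w 0.026
 shift in tool axes now [-0.3518 -0.5397 -0.0087] in goal axes [ 0.6219 -0.1681 -0.0083]  turn [ 0.000e+00  1.000e-03 -1.884e+00]
[-0.89  0.4   0.46  1.68 -0.19  1.1   0.55]
```

Emit:
apply_moves --targets '[0,0,0,-0.01,-0.015,-0.01,0.02,0,0,0,-0.021,-0.032,0,0.02,0,0,0,-0.021,-0.032,0,0.02,0,0,0,-0.021,-0.032,0,0.02,0,0,0,-0.021,-0.032,0,0.02]'

```text
time_s: 16.58
ee_pos: [0.5357, 0.1079, 0.1996]
tcp_rot: [0.317, 0.948, 0.0, 0.0]
wrist_force: [1.8, -1.1, 0.2]
grip_width: 0.0262
```

Emit:
apply_moves --targets '[0,0,0,-0.021,-0.032,0,0.02,0,0,0,-0.021,-0.032,0,0.02,0,0,0,-0.021,-0.032,0,0.02,0,0,0,-0.021,-0.032,0,0.02,0,0,0,-0.021,-0.032,0,0.02]'

```text
time_s: 17.0
ee_pos: [0.5231, -0.0831, 0.1995]
tcp_rot: [0.317, 0.948, 0.001, 0.0]
wrist_force: [0.5, 0.4, -0.7]
grip_width: 0.0259
```

Emit:
apply_moves --targets '[0,0,0,-0.021,-0.032,0,0.02,0,0,0,-0.021,-0.032,0,0.02,0,0,0,-0.021,-0.032,0,0.02,0,0,0,-0.021,-0.032,0,0.02,0,0,0,-0.021,-0.032,0,0.02]'

```text
time_s: 17.42
ee_pos: [0.5108, -0.2739, 0.1994]
tcp_rot: [0.317, 0.948, 0.0, 0.0]
wrist_force: [-0.3, -0.2, -0.6]
grip_width: 0.026
```

Emit:
apply_moves --targets '[0,0,0,-0.021,-0.032,0,0.02,0,0,0,-0.021,-0.032,0,0.02,0,0,0.114,0,0,0,0.02,0,0,0.114,0,0,0,0.02,0,0,0.114,0,0,0,0.02]'

```text
time_s: 17.83
ee_pos: [0.5055, -0.35, 0.1992]
tcp_rot: [0.478, 0.879, 0.0, 0.0]
wrist_force: [1.3, -0.1, -1.4]
grip_width: 0.0264
```

Emit:
apply_moves --targets '[0,0,0.114,0,0,0,0.02,0,0,0.114,0,0,0,0.02,0,0,0.114,0,0,0,0.02,0,0,0.114,0,0,0,0.02,0,0,0.114,0,0,0,0.02]'

```text
time_s: 18.25
ee_pos: [0.5062, -0.3485, 0.1993]
tcp_rot: [0.704, 0.71, 0.0, -0.0]
wrist_force: [-1.5, 0.2, -1.2]
grip_width: 0.0261
```

Emit:
apply_moves --targets '[0,0,0.114,0,0,0,0.02,0,0,0.114,0,0,0,0.02,0,0,0.114,0,0,0,0.02,0,0,0,0,0,0,0.02,0,0,0,0,0,0,0.02]'

```text
time_s: 18.67
ee_pos: [0.5063, -0.3485, 0.1991]
tcp_rot: [0.812, 0.583, -0.0, -0.0]
wrist_force: [-0.2, -0.2, -0.2]
grip_width: 0.0264
```

Run:
```python
from h import *
go(trp((.053,0,.12)),down(TR[2]+np.radians(90)));
mr=cam("wrist");im=r.read_camera("wrist")[:,:,::-1].copy()
P=[trp(p) for p in [(.08,.067,.028),(.08,-.067,.028),(-.075,.067,.028),(-.075,-.067,.028),(0,0,.085),(-.085,0,.085),(.012,.027,.025),(.012,-.027,.025),(.053,0,.025)]]
for p in proj(P,mr=mr): cv2.circle(im,(int(p[0]),int(p[1])),4,(0,0,255),1)
cv2.imwrite("pics/w3.png",im)
```

```text
t18.7 ee [ 0.5063 -0.3485  0.1991] F [-0.2 -0.2 -0.2] w 0.0264
 shift in tool axes now [-0.0142  0.0014  0.0791] in goal axes [-0.0142  0.0015  0.0791]  turn [-0.    -0.     0.006]
```

View pics/w3.png

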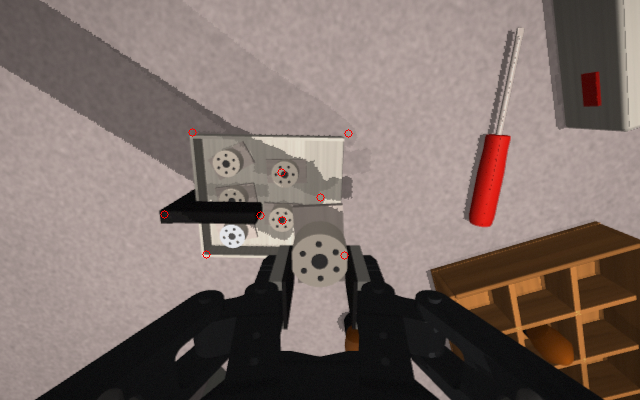

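Emit:
apply_moves --targets '[0,0,0,-0.0142,0.0015,0.03,0.02,0,0,0,0,0,0.04,0.02,0,0,0,0,0,0.04,0.02,0,0,0,0,0,0.035,0.02,0,0,0,0,0,0.028,0.02]'

```text
time_s: 19.13
ee_pos: [0.5024, -0.3614, 0.0235]
tcp_rot: [0.813, 0.583, 0.0, -0.001]
wrist_force: [-0.0, 0.1, -1.0]
grip_width: 0.0262
```

Emit:
apply_moves --targets '[0,0,0,0,0,0,0.02,0,0,0,0,0,0,0.036,0,0,0,0,0,0,0.036,0,0,0,0,0,0,0.036,0,0,0,0,0,-0.02,0.036]'

```text
time_s: 19.55
ee_pos: [0.5027, -0.3614, 0.0456]
tcp_rot: [0.813, 0.582, -0.0, -0.001]
wrist_force: [-0.6, 0.8, -1.3]
grip_width: 0.036
```

Emit:
apply_moves --targets '[0,0,0,0,0,-0.04,0.036,0,0,0,0,0,-0.04,0.03,0,0,0,0,0,-0.04,0.03,0,0,0,0,0,-0.04,0.03,0,0,0,0,0,-0.02,0.03]'

```text
time_s: 19.97
ee_pos: [0.5048, -0.3652, 0.2339]
tcp_rot: [0.813, 0.582, 0.002, 0.005]
wrist_force: [0.1, -0.8, -0.5]
grip_width: 0.0298
```

Run:
```python
from h import *
h=[-.0,-.010]
go(binp((0,-.010,.23)),down(BY+np.pi)); go(binp((0,-.010,.23)),down(BY))
print(r.read_state()["joints"].round(2))
```

```text
t20.0 ee [ 0.5048 -0.3652  0.2339] F [ 0.1 -0.8 -0.5] w 0.0298
 shift in tool axes now [ 0.3654 -0.0059  0.003 ] in goal axes [-0.1481  0.3341  0.0039]  turn [ 0.004  0.012 -2.004]
t20.0 ee [ 0.5048 -0.3652  0.2339] F [ 0.1 -0.8 -0.5] w 0.0298
 shift in tool axes now [ 0.3654 -0.0059  0.003 ] in goal axes [ 0.1481 -0.3341  0.0039]  turn [ 0.01  -0.004  1.137]
[-0.14  0.52  1.    1.63 -0.46  1.24  0.62]
```

Emit:
apply_moves --targets '[0,0,0,0.02,0,0,0.03,0,0,0,0.04,-0.001,0,0.03,0,0,0,0.04,-0.001,0,0.03,0,0,0,0.04,-0.001,0,0.03,0,0,0,0.04,-0.001,0,0.03]'

```text
time_s: 20.38
ee_pos: [0.5585, -0.1897, 0.2286]
tcp_rot: [0.813, 0.582, 0.002, 0.001]
wrist_force: [0.7, -1.6, 0.3]
grip_width: 0.0304
```

Emit:
apply_moves --targets '[0,0,0,0.04,-0.001,0,0.03,0,0,0,0.04,-0.001,0,0.03,0,0,0,0.04,0,0,0.03,0,0,0,0.04,0,0,0.03,0,0,0,0.025,0,0,0.03]'

```text
time_s: 20.8
ee_pos: [0.6176, -0.0095, 0.2282]
tcp_rot: [0.812, 0.584, 0.002, -0.0]
wrist_force: [-0.0, -0.3, 0.4]
grip_width: 0.0304
```

Emit:
apply_moves --targets '[0,0,0.1137,0,0,0,0.03,0,0,0.1137,0,0,0,0.03,0,0,0.1137,0,0,0,0.03,0,0,0.1137,0,0,0,0.03,0,0,0.1137,0,0,0,0.03]'

```text
time_s: 21.22
ee_pos: [0.6162, -0.0153, 0.2285]
tcp_rot: [0.945, 0.328, 0.002, 0.0]
wrist_force: [0.1, 0.3, -0.2]
grip_width: 0.0301
```

Emit:
apply_moves --targets '[0,0,0.1137,0,0,0,0.03,0,0,0.1137,0,0,0,0.03,0,0,0.1137,0,0,0,0.03,0,0,0.1137,0,0,0,0.03,0,0,0.1137,0,0,0,0.03]'

```text
time_s: 21.63
ee_pos: [0.6162, -0.0151, 0.2285]
tcp_rot: [0.999, 0.05, 0.002, -0.0]
wrist_force: [0.2, -0.2, -0.3]
grip_width: 0.0298
```

Emit:
apply_moves --targets '[0,0,0,0,0,0,0.03,0,0,0,0,0,0,0.03]'

```text
time_s: 21.8
ee_pos: [0.616, -0.0152, 0.2277]
tcp_rot: [0.999, 0.054, 0.001, 0.0]
wrist_force: [0.1, 0.6, -0.0]
grip_width: 0.0299
```

Run:
```python
from h import *
go(binp((0,-.010,.142)),down(BY)); print(r.read_state()["joints"].round(2))
mr=cam("wrist");im=r.read_camera("wrist")[:,:,::-1].copy()
P=[binp(p) for p in [(.106,.139,.096),(.106,-.139,.096),(-.106,-.139,.096),(-.106,.139,.096),(.045,-.01,.163),(-.045,-.01,.163),(.09,-.052,.133),(0,-.052,.133),(-.095,-.04,.126)]]
for p in proj(P,mr=mr): cv2.circle(im,(int(p[0]),int(p[1])),4,(0,0,255),1)
cv2.imwrite("pics/w4.png",im)
```

```text
t21.8 ee [ 0.616  -0.0152  0.2277] F [ 0.1  0.6 -0. ] w 0.0299
 shift in tool axes now [0.0009 0.0024 0.0857] in goal axes [0.0011 0.0025 0.0857]  turn [ 0.    -0.002  0.004]
[-0.86  0.69  1.29  1.65 -0.68  1.33 -0.92]
```

View pics/w4.png

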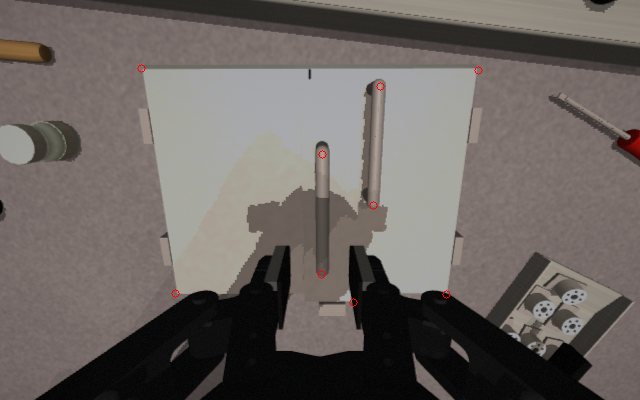

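Emit:
apply_moves --targets '[0,0,0,0.001,0.0025,0.03,0.03,0,0,0,0,0,0.03,0.03,0,0,0,0,0,0.0257,0.03,0,0,0,0,0,0,0.03,0,0,0,0,0,0,0.0]'

```text
time_s: 22.27
ee_pos: [0.6164, -0.0173, 0.1406]
tcp_rot: [0.999, 0.053, -0.001, -0.0]
wrist_force: [-0.2, -0.9, 0.3]
grip_width: 0.0193
```

Emit:
apply_moves --targets '[0,0,0,0,0,0,0,0,0,0,0,0,0,0,0,0,0,0,0,0,0,0,0,0,0,0,0,0]'

```text
time_s: 22.6
ee_pos: [0.6174, -0.0171, 0.1421]
tcp_rot: [0.999, 0.053, 0.001, -0.001]
wrist_force: [-2.0, 2.3, 3.4]
grip_width: 0.0087
```

```bash
cat >> h.py <<'E'
def arc(d,h,t0,t1,n):
    t=np.linspace(t0,t1,n+1); dd=d*np.cos(t)-h*np.sin(t); z=d*np.sin(t)+h*np.cos(t)
    return np.c_[t[1:],np.diff(dd),np.diff(z)].round(4)   # (angle, move towards free edge, up)
E
python3 - <<'E'
from h import *
go(binp((0,-.010,.142)),down(BY)); print(r.read_state()["joints"].round(2))
print(arc(.150,.065,0,1.45,20))
E
```

```text
t22.6 ee [ 0.6174 -0.0171  0.1421] F [-2.   2.3  3.4] w 0.0087
 shift in tool axes now [-0.0002  0.0004  0.0001] in goal axes [-0.0001  0.0004  0.0001]  turn [-0.001 -0.002  0.002]
[-0.82  0.76  1.2   1.74 -0.77  1.2  -0.87]
[[ 7.2500e-02 -5.1000e-03  1.0700e-02]
 [ 1.4500e-01 -5.9000e-03  1.0300e-02]
 [ 2.1750e-01 -6.6000e-03  9.8000e-03]
 [ 2.9000e-01 -7.3000e-03  9.3000e-03]
 [ 3.6250e-01 -7.9000e-03  8.8000e-03]
 [ 4.3500e-01 -8.6000e-03  8.2000e-03]
 [ 5.0750e-01 -9.1000e-03  7.5000e-03]
 [ 5.8000e-01 -9.7000e-03  6.9000e-03]
 [ 6.5250e-01 -1.0100e-02  6.1000e-03]
 [ 7.2500e-01 -1.0500e-02  5.4000e-03]
 [ 7.9750e-01 -1.0900e-02  4.6000e-03]
 [ 8.7000e-01 -1.1200e-02  3.8000e-03]
 [ 9.4250e-01 -1.1500e-02  3.0000e-03]
 [ 1.0150e+00 -1.1700e-02  2.2000e-03]
 [ 1.0875e+00 -1.1800e-02  1.3000e-03]
 [ 1.1600e+00 -1.1800e-02  5.0000e-04]
 [ 1.2325e+00 -1.1800e-02 -4.0000e-04]
 [ 1.3050e+00 -1.1800e-02 -1.3000e-03]
 [ 1.3775e+00 -1.1700e-02 -2.1000e-03]
 [ 1.4500e+00 -1.1500e-02 -3.0000e-03]]
```

Emit:
apply_moves --targets '[0,0,0,0,-0.0051,-0.0107,0,0,0,0,0,-0.0059,-0.0103,0,0,0,0,0,-0.0066,-0.0098,0,0,0,0,0,-0.0073,-0.0093,0,0,0,0,0,-0.0079,-0.0088,0]'

```text
time_s: 23.02
ee_pos: [0.6139, 0.0141, 0.1913]
tcp_rot: [0.999, 0.052, 0.001, 0.001]
wrist_force: [2.5, -3.9, -3.6]
grip_width: 0.0084
```

Emit:
apply_moves --targets '[0,0,0,0,-0.0086,-0.0082,0,0,0,0,0,-0.0091,-0.0075,0,0,0,0,0,-0.0097,-0.0069,0,0,0,0,0,-0.0101,-0.0061,0,0,0,0,0,-0.0105,-0.0054,0]'

```text
time_s: 23.43
ee_pos: [0.6089, 0.0596, 0.2267]
tcp_rot: [0.999, 0.051, 0.002, 0.003]
wrist_force: [1.1, -6.6, 3.1]
grip_width: 0.0089
```

```bash
cat >> h.py <<'E'
def hang(d,h,side,x0,off):
    "handle angle from TCP position: side +1 active, -1 passive; off=tcp below bar"
    p=R.from_euler("z",-BY).apply(r.read_state()["ee_pos"]+[0,0,off]-BIN); dd=.140-side*p[1]; z=p[2]-.093
    print("bin xyz",p.round(4),"angle %.3f radius %.4f (nominal %.4f)"%(np.arctan2(z,dd)-np.arctan2(h,d),np.hypot(dd,z),np.hypot(d,h)))
E
python3 - <<'E'
from h import *
go([0,0,0]);hang(.15,.065,1,0,.016); print(r.read_state()["joints"].round(2))
E
```

```text
t23.4 ee [0.6089 0.0596 0.2267] F [ 1.1 -6.6  3.1] w 0.0089
 shift in tool axes now [-0.6125 -0.0042  0.2248] in goal axes [-0.6125 -0.0042  0.2248]  turn [0. 0. 0.]
bin xyz [-0.0004  0.0676  0.2427] angle 0.711 radius 0.1663 (nominal 0.1635)
[-1.    0.7   1.31  1.66 -0.69  1.33 -1.04]
```

Following well at 0.71 rad. Continue.

Emit:
apply_moves --targets '[0,0,0,0,-0.0109,-0.0046,0,0,0,0,0,-0.0112,-0.0038,0,0,0,0,0,-0.0115,-0.003,0,0,0,0,0,-0.0117,-0.0022,0,0,0,0,0,-0.0118,-0.0013,0]'

```text
time_s: 23.85
ee_pos: [0.6027, 0.1164, 0.2426]
tcp_rot: [0.999, 0.051, 0.001, 0.002]
wrist_force: [-0.5, -6.5, 5.7]
grip_width: 0.0089
```

Emit:
apply_moves --targets '[0,0,0,0,-0.0118,-0.0005,0,0,0,0,0,-0.0118,0.0004,0,0,0,0,0,-0.0118,0.0013,0,0,0,0,0,-0.0117,0.0021,0,0,0,0,0,-0.0115,0.003,0]'

```text
time_s: 24.27
ee_pos: [0.5959, 0.1773, 0.2351]
tcp_rot: [0.999, 0.052, 0.0, 0.0]
wrist_force: [-1.3, -2.1, 3.0]
grip_width: 0.0088
```

Run:
```python
from h import *
go([0,0,0]);hang(.15,.065,1,0,.016); print(r.read_state()["joints"].round(2))
```

```text
t24.3 ee [0.5959 0.1773 0.2351] F [-1.3 -2.1  3. ] w 0.0088
 shift in tool axes now [-0.6113  0.1143  0.2348] in goal axes [-0.6113  0.1143  0.2348]  turn [0. 0. 0.]
bin xyz [-0.001   0.186   0.2511] angle 1.445 radius 0.1647 (nominal 0.1635)
[-1.18  0.73  1.33  1.62 -0.72  1.37 -1.22]
```

Emit:
apply_moves --targets '[0,0,0,0,0,0,0.02,0,0,0,0,0,0,0.02,0,0,0,0,0,-0.02,0.02,0,0,0,0,0,-0.035,0.02,0,0,0,0,0,-0.02,0.03]'

```text
time_s: 24.68
ee_pos: [0.5963, 0.1771, 0.3101]
tcp_rot: [0.999, 0.052, 0.001, -0.0]
wrist_force: [1.0, -1.0, 0.8]
grip_width: 0.0296
```

Emit:
apply_moves --targets '[0,0,0,-0.009,0.034,0,0.03,0,0,0,-0.009,0.034,0,0.03,0,0,0,-0.009,0.034,0,0.03,0,0,0,-0.009,0.034,0,0.03,0,0,0,-0.009,0.034,0,0.03]'

```text
time_s: 25.1
ee_pos: [0.5681, 0.0021, 0.3076]
tcp_rot: [0.999, 0.052, -0.0, -0.001]
wrist_force: [0.0, -0.4, 0.1]
grip_width: 0.0298
```

Emit:
apply_moves --targets '[0,0,0,-0.009,0.034,0.02,0.03,0,0,0,0,0,0.04,0.03,0,0,0,0,0,0.04,0.03,0,0,0,0,0,0,0.03,0,0,0,0,0,0,0.03]'

```text
time_s: 25.52
ee_pos: [0.5626, -0.0306, 0.2066]
tcp_rot: [0.999, 0.052, -0.002, -0.001]
wrist_force: [0.9, 0.3, 1.1]
grip_width: 0.0301
```

Run:
```python
from h import *
go(binp((-.055,-.020,.103)),down(BY)); print(r.read_state()["joints"].round(2))
cv2.imwrite("pics/w5.png",r.read_camera("wrist")[:,:,::-1]);print(proj([binp((-.055,-.02,.117))],mr=cam("wrist")))
cv2.imwrite("pics/s5.png",r.read_camera("side")[:,:,::-1])
a=cv2.imread("pics/w5.png");b=cv2.imread("pics/s5.png")[150:250,260:420]
cv2.imwrite("pics/v5.png",cv2.vconcat([cv2.resize(a,(448,280)),cv2.resize(b,(448,280))]))
```

```text
t25.5 ee [ 0.5626 -0.0306  0.2066] F [0.9 0.3 1.1] w 0.0301
 shift in tool axes now [0.0012 0.0029 0.1036] in goal axes [0.0008 0.0027 0.1036]  turn [-0.001  0.003 -0.   ]
[-0.92  0.6   1.29  1.8  -0.61  1.23 -0.92]
[[321.6605116  208.92752825]]
```

View pics/v5.png

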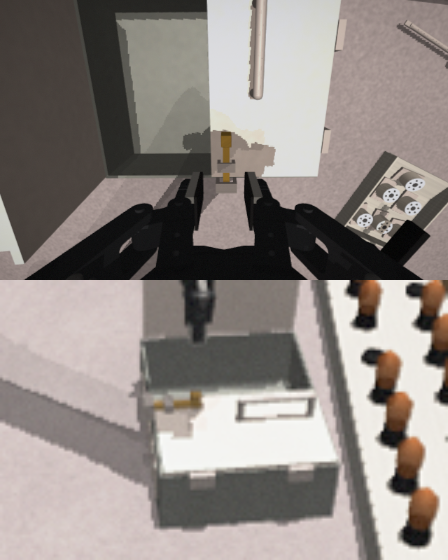

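Emit:
apply_moves --targets '[0,0,0,0.001,0.003,0.035,0.03,0,0,0,0,0,0.035,0.03,0,0,0,0,0,0.03,0.03,0,0,0,0,0,0.003,0.03,0,0,0,0,0,0,0.0]'

```text
time_s: 26.03
ee_pos: [0.5659, -0.0334, 0.1052]
tcp_rot: [0.999, 0.053, 0.0, 0.0]
wrist_force: [0.1, -0.3, 1.1]
grip_width: 0.0192
```

Emit:
apply_moves --targets '[0,0,0,0,0,0,0,0,0,0,0,0,0,0,0,0,0,0,0,0,0,0,0,0,0,0,0,0]'

```text
time_s: 26.37
ee_pos: [0.5667, -0.0329, 0.1063]
tcp_rot: [0.999, 0.053, 0.002, -0.001]
wrist_force: [-0.8, 3.5, 7.1]
grip_width: 0.0106
```

Emit:
apply_moves --targets '[0,0,0,0.006,0,0,0,0,0,0,0.006,0,0,0,0,0,0,0.006,0,0,0,0,0,0,0.005,0,0,0,0,0,0,0.001,0,0,0]'

```text
time_s: 26.78
ee_pos: [0.5887, -0.0305, 0.1062]
tcp_rot: [0.999, 0.053, -0.001, -0.001]
wrist_force: [-7.4, 4.9, 12.8]
grip_width: 0.0107
```

Emit:
apply_moves --targets '[0,0,0,0,0,0,0,0,0,0,0,0,0,0]'

```text
time_s: 26.95
ee_pos: [0.5887, -0.0305, 0.1062]
tcp_rot: [0.999, 0.053, -0.0, -0.001]
wrist_force: [-5.9, 4.1, 10.7]
grip_width: 0.0106
```

Run:
```python
from h import *
go(binp((-.031,-.020,.103)),down(BY)); print(r.read_state()["joints"].round(2))
```

```text
t26.9 ee [ 0.5887 -0.0305  0.1062] F [-5.9  4.1 10.7] w 0.0106
 shift in tool axes now [-0.0012  0.0002  0.0032] in goal axes [-0.0012  0.0001  0.0032]  turn [-0.003  0.001  0.001]
[-0.79  0.72  1.13  1.83 -0.74  1.09 -0.85]
```

Emit:
apply_moves --targets '[0,0,0,0,0,0,0.03,0,0,0,0,0,0,0.03,0,0,0,0,0,-0.02,0.03,0,0,0,0,0,-0.04,0.03,0,0,0,0.037,0.016,0,0.03]'

```text
time_s: 27.37
ee_pos: [0.627, -0.0401, 0.1705]
tcp_rot: [0.999, 0.054, 0.002, -0.001]
wrist_force: [3.0, -0.6, 1.7]
grip_width: 0.0301
```

Emit:
apply_moves --targets '[0,0,0,0.037,0.016,0,0.03,0,0,0,0,0,0,0.03,0,0,0,0,0,0,0.03]'

```text
time_s: 27.62
ee_pos: [0.6674, -0.0571, 0.1644]
tcp_rot: [0.999, 0.052, 0.001, 0.001]
wrist_force: [-0.5, -0.6, -0.4]
grip_width: 0.03
```

Run:
```python
from h import *
go(binp((.045,-.052,.113)),down(BY)); print(r.read_state()["joints"].round(2))
print(arc(.088,.035,0,1.45,15))
mr=cam("wrist");im=r.read_camera("wrist");print(proj([binp((x,-.02,.117)) for x in(-.055,-.031)],mr=mr)); cv2.imwrite("pics/w6.png",im[:,:,::-1])
```

```text
t27.6 ee [ 0.6674 -0.0571  0.1644] F [-0.5 -0.6 -0.4] w 0.03
 shift in tool axes now [-0.0007 -0.0027  0.0514] in goal axes [-0.0006 -0.0026  0.0514]  turn [ 0.003 -0.001 -0.   ]
[-0.66  0.77  1.11  1.58 -0.72  1.25 -0.89]
[[ 9.6700e-02 -3.8000e-03  8.3000e-03]
 [ 1.9330e-01 -4.6000e-03  7.9000e-03]
 [ 2.9000e-01 -5.3000e-03  7.4000e-03]
 [ 3.8670e-01 -6.0000e-03  6.9000e-03]
 [ 4.8330e-01 -6.7000e-03  6.3000e-03]
 [ 5.8000e-01 -7.2000e-03  5.6000e-03]
 [ 6.7670e-01 -7.7000e-03  4.9000e-03]
 [ 7.7330e-01 -8.2000e-03  4.1000e-03]
 [ 8.7000e-01 -8.5000e-03  3.3000e-03]
 [ 9.6670e-01 -8.8000e-03  2.5000e-03]
 [ 1.0633e+00 -9.0000e-03  1.6000e-03]
 [ 1.1600e+00 -9.1000e-03  7.0000e-04]
 [ 1.2567e+00 -9.2000e-03 -1.0000e-04]
 [ 1.3533e+00 -9.1000e-03 -1.0000e-03]
 [ 1.4500e+00 -9.0000e-03 -1.9000e-03]]
[[272.97513457 352.75461383]
 [271.55161756 325.95235064]]
```

View pics/w6.png

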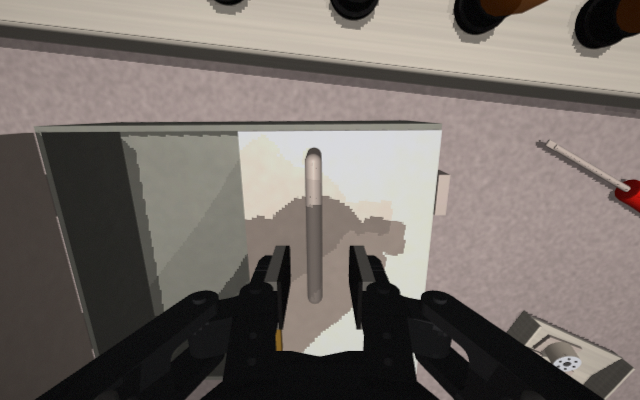

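Emit:
apply_moves --targets '[0,0,0,0,-0.003,0.025,0.03,0,0,0,0,0,0.0265,0.03,0,0,0,0,0,0,0.03,0,0,0,0,0,0,0.0,0,0,0,0,0,0,0.0]'

```text
time_s: 28.08
ee_pos: [0.6653, -0.0542, 0.1137]
tcp_rot: [0.999, 0.052, 0.0, 0.002]
wrist_force: [-0.7, 2.3, -5.6]
grip_width: 0.0085
```

Emit:
apply_moves --targets '[0,0,0,0,0,0,0,0,0,0,0,0,0,0,0,0,0,0,0,0,0]'

```text
time_s: 28.33
ee_pos: [0.6653, -0.0541, 0.1136]
tcp_rot: [0.999, 0.052, 0.0, 0.001]
wrist_force: [-1.6, -5.1, -4.4]
grip_width: 0.0087
```

Emit:
apply_moves --targets '[0,0,0,0,0.0038,-0.0083,0,0,0,0,0,0.0046,-0.0079,0,0,0,0,0,0.0053,-0.0074,0,0,0,0,0,0.006,-0.0069,0,0,0,0,0,0.0067,-0.0063,0]'

```text
time_s: 28.75
ee_pos: [0.6677, -0.0765, 0.1491]
tcp_rot: [0.999, 0.053, -0.001, -0.002]
wrist_force: [-0.1, 1.6, -11.3]
grip_width: 0.009
```

Run:
```python
from h import *
go([0,0,0]);hang(.088,.035,-1,0,.015); print(r.read_state()["joints"].round(2))
```

```text
t28.8 ee [ 0.6677 -0.0765  0.1491] F [ -0.1   1.6 -11.3] w 0.009
 shift in tool axes now [-0.6555 -0.1461  0.1513] in goal axes [-0.6555 -0.1461  0.1513]  turn [0. 0. 0.]
bin xyz [ 0.044  -0.0739  0.1641] angle 0.443 radius 0.0970 (nominal 0.0947)
[-0.62  0.78  1.09  1.58 -0.73  1.24 -0.85]
```

Emit:
apply_moves --targets '[0,0,0,0,0.0072,-0.0056,0,0,0,0,0,0.0077,-0.0049,0,0,0,0,0,0.0082,-0.0041,0,0,0,0,0,0.0085,-0.0033,0,0,0,0,0,0.0088,-0.0025,0]'

```text
time_s: 29.17
ee_pos: [0.672, -0.1134, 0.1727]
tcp_rot: [0.999, 0.054, -0.001, -0.006]
wrist_force: [-9.5, 11.9, 10.3]
grip_width: 0.0085
```

Emit:
apply_moves --targets '[0,0,0,0,0.009,-0.0016,0,0,0,0,0,0.0091,-0.0007,0,0,0,0,0,0.0092,0.0001,0,0,0,0,0,0.0091,0.001,0,0,0,0,0,0.005,0.001,0]'

```text
time_s: 29.58
ee_pos: [0.6781, -0.1593, 0.1745]
tcp_rot: [0.999, 0.053, 0.002, -0.002]
wrist_force: [-5.2, 6.4, 11.2]
grip_width: 0.0084
```

Run:
```python
from h import *
go([0,0,0]);hang(.088,.035,-1,0,.015); print(r.read_state()["joints"].round(2))
```

```text
t29.6 ee [ 0.6781 -0.1593  0.1745] F [-5.2  6.4 11.2] w 0.0084
 shift in tool axes now [-0.6583 -0.2291  0.1727] in goal axes [-0.6583 -0.2291  0.1727]  turn [0. 0. 0.]
bin xyz [ 0.0457 -0.1573  0.1895] angle 1.370 radius 0.0981 (nominal 0.0947)
[-0.47  0.79  1.09  1.5  -0.72  1.29 -0.76]
```

Emit:
apply_moves --targets '[0,0,0,0,0,0,0.018,0,0,0,0,0,0,0.018,0,0,0,0,0,-0.02,0.018,0,0,0,0,0,-0.04,0.018,0,0,0,0,0,-0.04,0.018]'

```text
time_s: 30.0
ee_pos: [0.6771, -0.1595, 0.2716]
tcp_rot: [0.999, 0.053, -0.0, 0.0]
wrist_force: [0.4, -0.5, 0.4]
grip_width: 0.0179
```

Emit:
apply_moves --targets '[0,0,0,0,0,-0.04,0.04,0,0,0.11,0,0,0,0.04,0,0,0.11,0,0,0,0.04,0,0,0.11,0,0,0,0.04,0,0,0.106,0,0,0,0.04]'

```text
time_s: 30.42
ee_pos: [0.6779, -0.1601, 0.3124]
tcp_rot: [0.986, -0.167, 0.002, 0.0]
wrist_force: [0.1, -0.9, -0.7]
grip_width: 0.0401
```

Run:
```python
from h import *
hp=r.hold_point_z;print(hp)
P=-.5;q=down(TR[2],P); z=q.apply([0,0,1])
g=trp((-.033,0,.068))+hp*z; print(g, z)
go(g-z*.15,q); print(r.read_state()["joints"].round(2))
```

```text
0.0187
[ 0.43027931 -0.3372617   0.05158921] [ 0.45321398 -0.15635195 -0.87758256]
t30.4 ee [ 0.6779 -0.1601  0.3124] F [ 0.1 -0.9 -0.7] w 0.0401
 shift in tool axes now [-0.2479  0.2491  0.1281] in goal axes [-0.2798  0.2482 -0.0057]  turn [ 0.001  0.496 -0.003]
[-0.49  0.75  1.26  1.32 -0.71  1.55 -1.23]
```

Emit:
apply_moves --targets '[0,0,0,-0.015,0.015,0,0.04,0,0,0,-0.0258,0.026,0,0.04,0,0,0,-0.0258,0.026,0,0.04,0,0,0,-0.0258,0.026,0,0.04,0,0,0,-0.0258,0.026,0,0.04]'

```text
time_s: 30.83
ee_pos: [0.5256, -0.2354, 0.3114]
tcp_rot: [0.986, -0.165, 0.001, 0.001]
wrist_force: [0.0, 0.1, 0.9]
grip_width: 0.04
```

Emit:
apply_moves --targets '[0,0,0,-0.0258,0.026,0.02,0.04,0,0,0,-0.0258,0.026,0.02,0.04,0,0,0,-0.0258,0.026,0.02,0.04,0,0,0,-0.0258,0.026,0.01,0.04,0,0,0,-0.0258,0.026,0.01,0.04]'

```text
time_s: 31.25
ee_pos: [0.3612, -0.3161, 0.2304]
tcp_rot: [0.986, -0.165, 0.001, 0.0]
wrist_force: [1.0, -0.8, 0.0]
grip_width: 0.0399
```

Emit:
apply_moves --targets '[0,0,0,0,0,0,0.04,0,0,0,0,0,0,0.04]'

```text
time_s: 31.42
ee_pos: [0.3608, -0.3164, 0.2311]
tcp_rot: [0.986, -0.168, 0.002, -0.001]
wrist_force: [-0.0, 0.8, 0.3]
grip_width: 0.0399
```

Run:
```python
from h import *
go([0,0,0]); print(r.read_state()["joints"].round(2))
mr=cam("wrist");im=r.read_camera("wrist")[:,:,::-1].copy()
P=[trp(p) for p in [(.08,.067,.028),(.08,-.067,.028),(-.075,.067,.028),(-.075,-.067,.028),(0,0,.085),(-.085,0,.085)]]
np.save("mr.npy",mr[0],allow_pickle=True)
pp=proj(P,mr=mr);print(pp.round(0).tolist())
for p in pp: cv2.circle(im,(int(p[0]),int(p[1])),4,(0,0,255),1)
cv2.imwrite("pics/w7.png",im)
```

```text
t31.4 ee [ 0.3608 -0.3164  0.2311] F [-0.   0.8  0.3] w 0.0399
 shift in tool axes now [-0.4458 -0.1789  0.2301] in goal axes [-0.4458 -0.1789  0.2301]  turn [0. 0. 0.]
[-0.53  0.35  1.42  1.95 -0.38  1.16 -0.86]
[[248.0, 4.0], [384.0, 3.0], [257.0, 161.0], [376.0, 160.0], [316.0, 85.0], [316.0, 180.0]]
```

View pics/w7.png

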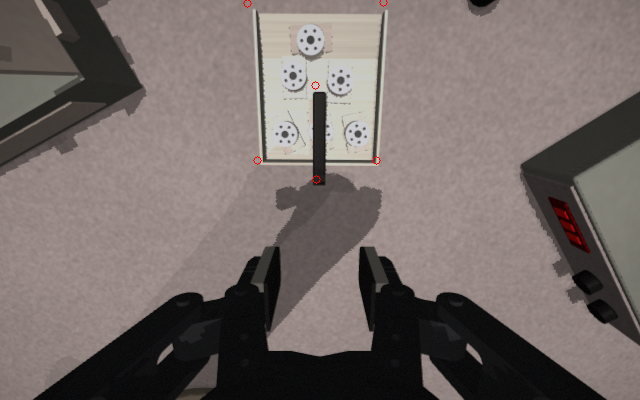

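Run:
```python
from h import *
m=np.load("mr.npy",allow_pickle=True).item();mr=(m,R.from_quat(m["rotation"]))
t,e=fit([(-.075,.067,.028),(-.075,-.067,.028),(0,0,.085),(-.085,0,.085)],[(258.5,162),(380,163),(319,93),(319,185)],TR,mr=mr);print(t.round(4),e.round(1).tolist())
t2,e=fit([(-.075,.067,.028),(-.075,-.067,.028),(0,0,.085),(-.085,0,.085),(.075,.067,.028),(.075,-.067,.028)],[(258.5,162),(380,163),(319,93),(319,185),(255,11),(386,11)],TR,mr=mr);print(t2.round(4),e.round(1).tolist())
q=down(t2[2],-.5); z=q.apply([0,0,1])
g=trp((-.033,0,.068),t2)+r.hold_point_z*z; print(g)
go(g-z*.12,q); go(g,q)
```

```text
[ 0.4479 -0.3466 -0.3374] [[1.5, 2.4], [-1.7, 1.6], [0.0, -2.5], [-0.0, -0.6]]
[ 0.4495 -0.3474 -0.3407] [[1.3, 0.6], [-1.6, 0.2], [0.3, -4.7], [-0.1, -2.4], [-2.9, 0.6], [1.4, 1.2]]
[ 0.42686484 -0.33935664  0.05158921]
t31.5 ee [ 0.3628 -0.3158  0.2314] F [ 0.9 -0.1  0.1] w 0.0402
 shift in tool axes now [0.0104 0.001  0.0745] in goal axes [-0.0263  0.0008  0.0705]  turn [-0.003  0.496  0.007]
t31.5 ee [ 0.3628 -0.3158  0.2314] F [ 0.9 -0.1  0.1] w 0.0402
 shift in tool axes now [0.0676 0.0016 0.18  ] in goal axes [-0.0263  0.0008  0.1905]  turn [-0.003  0.496  0.007]
```

Emit:
apply_moves --targets '[0,0.08,0,0.01,0,0.01,0.04,0,0.08,0,0.01,0,0.01,0.04,0,0.08,0,0.01,0,0.01,0.04,0,0.08,0,0.01,0,0.01,0.04,0,0,0,0,0,0,0.04]'

```text
time_s: 31.88
ee_pos: [0.4042, -0.3277, 0.1946]
tcp_rot: [0.974, -0.163, 0.158, 0.024]
wrist_force: [-0.9, 1.2, -0.0]
grip_width: 0.0402
```

```bash
cat >> h.py <<'E'
TR=np.array([.4490,-.3474,-.3400])
def tgrasp(P,back=0,x=-.033,T=None):
    T=TR if T is None else T
    q=down(T[2],P); z=q.apply([0,0,1]); return trp((x,0,.068),T)+(r.hold_point_z-back)*z,q
E
python3 - <<'E'
from h import *
for P in (-.3,-.4,-.5): go(*tgrasp(P,.08))
print(r.read_state()["joints"].round(3))
E
```

```text
t31.9 ee [ 0.4042 -0.3277  0.1946] F [-0.9  1.2 -0. ] w 0.0402
 shift in tool axes now [-0.0237  0.0039  0.0638] in goal axes [-0.0223  0.0037  0.0643]  turn [-0.006 -0.021  0.008]
t31.9 ee [ 0.4042 -0.3277  0.1946] F [-0.9  1.2 -0. ] w 0.0402
 shift in tool axes now [-0.0298  0.0039  0.064 ] in goal axes [-0.0347  0.0037  0.0614]  turn [-0.007  0.079  0.008]
t31.9 ee [ 0.4042 -0.3277  0.1946] F [-0.9  1.2 -0. ] w 0.0402
 shift in tool axes now [-0.0359  0.0038  0.0648] in goal axes [-0.0468  0.0037  0.0574]  turn [-0.007  0.179  0.007]
[-0.612  0.167  1.408  2.133 -0.458  0.736 -0.827]
```

Emit:
apply_moves --targets '[0,0,0.004,-0.012,0.002,0.03,0.04,0,0,0.004,-0.011,0.002,0.034,0.04,0,0,0,0,0,0.02,0.04,0,0,0,0,0,0,0.04,0,0,0,0,0,0,0.04]'

```text
time_s: 32.3
ee_pos: [0.4094, -0.3348, 0.1181]
tcp_rot: [0.973, -0.165, 0.157, 0.026]
wrist_force: [0.3, -0.8, 0.7]
grip_width: 0.0397
```

Run:
```python
from h import *
go(*tgrasp(-.32,0)); print(r.read_state()["joints"].round(3))
mr=cam("wrist");im=r.read_camera("wrist")[:,:,::-1].copy();cv2.imwrite("pics/w8.png",im)
```

```text
t32.3 ee [ 0.4094 -0.3348  0.1181] F [ 0.3 -0.8  0.7] w 0.0397
 shift in tool axes now [-0.0076 -0.0012  0.069 ] in goal axes [-0.0076 -0.0013  0.069 ]  turn [-0.001  0.001  0.003]
[-0.23   0.306  1.048  2.194 -0.731  0.611 -0.579]
```

View pics/w8.png

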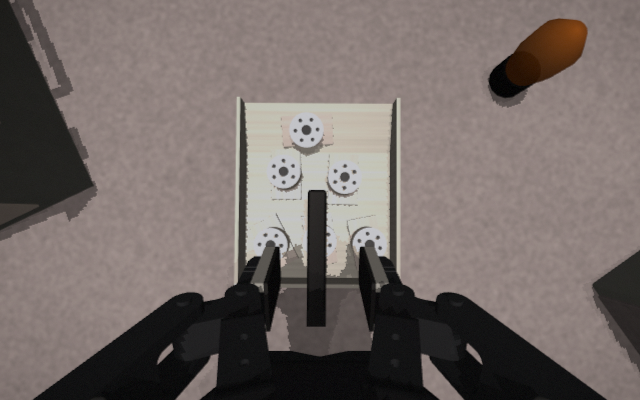

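Emit:
apply_moves --targets '[0,0,0,-0.004,-0.001,0.025,0.04,0,0,0,-0.0036,-0.001,0.025,0.04,0,0,0,0,0,0.017,0.04,0,0,0,0,0,0.002,0.04,0,0,0,0,0,0,0.0]' --squeeze 80

```text
time_s: 32.77
ee_pos: [0.4242, -0.3374, 0.0512]
tcp_rot: [0.973, -0.165, 0.158, 0.026]
wrist_force: [0.3, 0.8, 0.1]
grip_width: 0.0294
```

Emit:
apply_moves --targets '[0,0,0,0,0,0,0,0,0,0,0,0,0,0,0,0,0,0,0,0,0,0,0,0,0,0,0,0,0,0,0,0,0,0,0]'

```text
time_s: 33.18
ee_pos: [0.4242, -0.338, 0.0522]
tcp_rot: [0.973, -0.166, 0.16, 0.027]
wrist_force: [-2.1, 0.8, 7.4]
grip_width: 0.0112
```

Run:
```python
from h import *
go(*tgrasp(-.32,0)); print(r.read_state()["joints"].round(3))
```

```text
t33.2 ee [ 0.4242 -0.338   0.0522] F [-2.1  0.8  7.4] w 0.0112
 shift in tool axes now [-0.0012  0.0006  0.0017] in goal axes [-0.0012  0.0006  0.0017]  turn [-0.002 -0.005  0.003]
[-0.023  0.426  0.813  2.216 -0.987  0.508 -0.356]
```

```bash
cat >> h.py <<'E'
import os
def rel_save():
    s=r.read_state();q=R.from_euler("z",TR[2]);t=R.from_quat(s["tcp_rot"])
    np.savez("rel.npz",p=q.inv().apply(s["ee_pos"]-np.r_[TR[:2],0]),q=(q.inv()*t).as_quat())
def tray_goal(lip,tilt,yaw=None):
    "lip: bin frame point for tray lip; -> tool goal"
    d=np.load("rel.npz");Q=R.from_euler("z",BY if yaw is None else yaw)*R.from_euler("y",tilt)
    o=binp(lip)-Q.apply([.08,0,.012]); return o+Q.apply(d["p"]),Q*R.from_quat(d["q"])
def tray_now():
    d=np.load("rel.npz");s=r.read_state();Q=R.from_quat(s["tcp_rot"])*R.from_quat(d["q"]).inv();o=s["ee_pos"]-Q.apply(d["p"])
    l=R.from_euler("z",-BY).apply(o+Q.apply([.08,0,.012])-BIN);zz=Q.apply([0,0,1]);xx=Q.apply([1,0,0])
    print("tray o",o.round(3),"lip(bin)",l.round(3),"tilt",round(np.arccos(zz[2]),3),"pitch",round(-np.arcsin(xx[2]),3),"yaw",round(np.arctan2(xx[1],xx[0]),3),"joints",s["joints"].round(2))
E
python3 - <<'E'
from h import *
rel_save(); tray_now(); go(*tray_goal((.02,0,.287),0)); go(*tray_goal((.02,0,.287),0,TR[2]))
E
```

```text
tray o [ 0.449 -0.347 -0.   ] lip(bin) [-0.129 -0.355  0.012] tilt nan pitch 0.0 yaw -0.34 joints [-0.02  0.43  0.81  2.22 -0.99  0.51 -0.36]
t33.2 ee [ 0.4242 -0.338   0.0522] F [-2.1  0.8  7.4] w 0.0112
 shift in tool axes now [ 0.0817 -0.3392 -0.2623] in goal axes [ 0.2203 -0.309  -0.2156]  turn [ 0.142 -0.    -0.421]
t33.2 ee [ 0.4242 -0.338   0.0522] F [-2.1  0.8  7.4] w 0.0112
 shift in tool axes now [ 0.0722 -0.3851 -0.2655] in goal axes [ 0.0722 -0.3851 -0.2655]  turn [0. 0. 0.]h.py:58: RuntimeWarning: invalid value encountered in arccos
  print("tray o",o.round(3),"lip(bin)",l.round(3),"tilt",round(np.arccos(zz[2]),3),"pitch",round(-np.arcsin(xx[2]),3),"yaw",round(np.arctan2(xx[1],xx[0]),3),"joints",s["joints"].round(2))
```

Emit:
apply_moves --targets '[0,0,0,0.001,0,-0.004,0,0,0,0,0.003,0,-0.008,0,0,0,0,0.003,0,-0.01,0,0,0,0,0.003,0,-0.01,0,0,0,0,0.003,0,-0.01,0]'

```text
time_s: 33.6
ee_pos: [0.4212, -0.3353, 0.0941]
tcp_rot: [0.973, -0.165, 0.157, 0.025]
wrist_force: [-0.1, 0.2, -5.0]
grip_width: 0.0113
```

Run:
```python
from h import *
tray_now(); print(r.read_state()["wrist_force"],r.read_state()["grip_width"])
```

```text
tray o [ 0.446 -0.345  0.042] lip(bin) [-0.132 -0.352  0.053] tilt 0.006 pitch 0.006 yaw -0.339 joints [-0.15  0.36  0.95  2.19 -0.83  0.58 -0.51]
[-0.08570892  0.19706    -4.98473692] 0.011302187313314602
```

Emit:
apply_moves --targets '[0,0,0,0.0045,0,-0.0135,0,0,0,0,0.0063,0,-0.019,0,0,0,0,0.0063,0,-0.019,0,0,0,0,0.0063,0,-0.019,0,0,0,0,0.0063,0,-0.019,0]'

```text
time_s: 34.02
ee_pos: [0.4205, -0.3356, 0.1883]
tcp_rot: [0.973, -0.166, 0.156, 0.025]
wrist_force: [0.7, -0.4, -3.3]
grip_width: 0.011
```

Emit:
apply_moves --targets '[0,0,0,0.0063,0,-0.019,0,0,0,0,0.0063,0,-0.019,0,0,0,0,0.0063,0,-0.019,0,0,0,0,0.0063,0,-0.019,0,0,0,0,0.0063,0,-0.019,0]'

```text
time_s: 34.43
ee_pos: [0.4197, -0.332, 0.2771]
tcp_rot: [0.974, -0.163, 0.154, 0.02]
wrist_force: [1.0, 0.5, -5.0]
grip_width: 0.011
```

Emit:
apply_moves --targets '[0,0,0,0.0063,0,-0.019,0,0,0,0,0.0063,0,-0.019,0,0,0,0,0.004,0,-0.012,0,0,0,0,0,0,0,0]'

```text
time_s: 34.77
ee_pos: [0.4217, -0.3355, 0.3329]
tcp_rot: [0.974, -0.165, 0.157, 0.023]
wrist_force: [0.9, -0.5, -3.8]
grip_width: 0.0112
```

Run:
```python
from h import *
tray_now(); go(*tray_goal((.02,0,.295),0,TR[2]));go(*tray_goal((.02,0,.295),0))
```

```text
tray o [ 0.446 -0.344  0.281] lip(bin) [-0.132 -0.352  0.292] tilt 0.009 pitch 0.006 yaw -0.337 joints [-0.59 -0.2   1.11  1.9   0.12  1.02 -1.41]
t34.8 ee [ 0.4217 -0.3355  0.3329] F [ 0.9 -0.5 -3.8] w 0.0112
 shift in tool axes now [-0.0114 -0.3833 -0.0032] in goal axes [-0.0119 -0.3833 -0.006 ]  turn [-0.007  0.006  0.001]
t34.8 ee [ 0.4217 -0.3355  0.3329] F [ 0.9 -0.5 -3.8] w 0.0112
 shift in tool axes now [-0.0021 -0.3374 -0.0005] in goal axes [ 0.1353 -0.306   0.0435]  turn [ 0.134  0.005 -0.42 ]
```

Emit:
apply_moves --targets '[0.01,0,-0.03,0,0,0,0,0.02,0,-0.065,0,0,0,0,0.022,0,-0.07,0,0,0,0,0.022,0,-0.07,0,0,0,0,0.022,0,-0.07,0,0,0,0]'

```text
time_s: 35.18
ee_pos: [0.4195, -0.3342, 0.3283]
tcp_rot: [0.988, -0.006, 0.155, -0.001]
wrist_force: [-0.4, 0.3, -4.4]
grip_width: 0.011
```

Emit:
apply_moves --targets '[0.022,0,-0.07,0,0,0,0,0.015,0.003,-0.045,0,0,0,0,0,0,0,0.003,-0.007,0.001,0,0,0,0,0.005,-0.012,0.0017,0,0,0,0,0.0075,-0.017,0.0024,0]'

```text
time_s: 35.6
ee_pos: [0.4327, -0.2969, 0.3294]
tcp_rot: [0.986, 0.051, 0.158, -0.01]
wrist_force: [-0.6, 1.1, -3.9]
grip_width: 0.0108
```

Emit:
apply_moves --targets '[0,0,0,0.0075,-0.017,0.0024,0,0,0,0,0.0075,-0.017,0.0024,0,0,0,0,0.0075,-0.017,0.0024,0,0,0,0,0.0075,-0.017,0.0024,0,0,0,0,0.0075,-0.017,0.0024,0]'

```text
time_s: 36.02
ee_pos: [0.4629, -0.2063, 0.3293]
tcp_rot: [0.986, 0.052, 0.157, -0.009]
wrist_force: [0.2, 0.8, -4.9]
grip_width: 0.0113
```

Run:
```python
from h import *
tray_now(); go(*tray_goal((.02,0,.295),0))
```

```text
tray o [ 0.489 -0.204  0.277] lip(bin) [-0.067 -0.182  0.288] tilt 0.01 pitch 0.01 yaw 0.104 joints [-0.72 -0.25  0.99  1.94  0.1   1.05 -1.22]
t36.0 ee [ 0.4629 -0.2063  0.3293] F [ 0.2  0.8 -4.9] w 0.0113
 shift in tool axes now [ 0.0845 -0.1821  0.0219] in goal axes [ 0.0845 -0.182   0.0225]  turn [-0.001  0.01  -0.001]
```

Emit:
apply_moves --targets '[0,0,0,0.0078,-0.017,0.002,0,0,0,0,0.0078,-0.017,0.002,0,0,0,0,0.0078,-0.017,0.002,0,0,0,0,0.0078,-0.017,0.002,0,0,0,0,0.0078,-0.017,0.002,0]'

```text
time_s: 36.43
ee_pos: [0.4935, -0.1176, 0.332]
tcp_rot: [0.986, 0.052, 0.157, -0.009]
wrist_force: [1.0, 0.4, -4.2]
grip_width: 0.0107
```

Emit:
apply_moves --targets '[0,0,0,0.0078,-0.017,0.002,0,0,0,0,0.0078,-0.017,0.002,0,0,0,0,0.0078,-0.017,0.002,0,0,0,0,0.0078,-0.017,0.002,0,0,0,0,0.0078,-0.014,0.002,0]'

```text
time_s: 36.85
ee_pos: [0.5246, -0.0313, 0.3347]
tcp_rot: [0.986, 0.053, 0.156, -0.009]
wrist_force: [-0.1, 0.0, -4.6]
grip_width: 0.0112
```

Emit:
apply_moves --targets '[0,0.005,0,0.0045,-0.007,0.001,0,0,0.005,0,0.002,-0.004,0,0,0,0,0,0,0,0,0]'

```text
time_s: 37.1
ee_pos: [0.5308, -0.0213, 0.3376]
tcp_rot: [0.985, 0.053, 0.163, -0.009]
wrist_force: [-0.2, 0.1, -4.0]
grip_width: 0.011
```

Run:
```python
from h import *
tray_now(); go(*tray_goal((.02,0,.22),0));go(*tray_goal((.02,0,.16),.37));go(*tray_goal((0,0,.11),1.0))
```

```text
tray o [ 0.557 -0.019  0.286] lip(bin) [ 0.02  -0.005  0.298] tilt 0.003 pitch -0.003 yaw 0.105 joints [-0.79 -0.13  0.7   1.92  0.09  1.   -1.58]
t37.1 ee [ 0.5308 -0.0213  0.3376] F [-0.2  0.1 -4. ] w 0.011
 shift in tool axes now [-0.0251 -0.0053  0.0733] in goal axes [-0.0248 -0.0052  0.0734]  turn [ 0.    -0.003  0.001]
t37.1 ee [ 0.5308 -0.0213  0.3376] F [-0.2  0.1 -4. ] w 0.011
 shift in tool axes now [-0.0123 -0.0052  0.1032] in goal axes [ 0.0262 -0.0051  0.1006]  turn [ 0.001 -0.373  0.002]
t37.1 ee [ 0.5308 -0.0213  0.3376] F [-0.2  0.1 -4. ] w 0.011
 shift in tool axes now [ 0.0219 -0.005   0.1303] in goal axes [ 0.1216 -0.0049  0.0516]  turn [ 0.003 -1.003  0.003]
```

Emit:
apply_moves --targets '[0,0,0,-0.001,-0.0006,0.006,0,0,0,0,-0.0014,-0.0006,0.012,0,0,0,0,-0.0014,-0.0006,0.012,0,0,0,0,-0.0014,-0.0006,0.012,0,0,0,0,-0.0014,-0.0006,0.012,0]'

```text
time_s: 37.52
ee_pos: [0.5415, -0.0192, 0.2843]
tcp_rot: [0.985, 0.052, 0.164, -0.009]
wrist_force: [-0.2, 0.2, -4.1]
grip_width: 0.0111
```

Emit:
apply_moves --targets '[0,0,0,-0.0014,-0.0006,0.012,0,0,-0.02,0,-0.0014,-0.0006,0.012,0,0,-0.04,0,-0.0014,-0.0006,0.012,0,0,-0.045,0,-0.0014,-0.0006,0.008,0,0,-0.045,0,0,0,0.005,0]'

```text
time_s: 37.93
ee_pos: [0.55, -0.0153, 0.2355]
tcp_rot: [0.995, 0.053, 0.088, -0.005]
wrist_force: [0.1, -0.6, -4.7]
grip_width: 0.0112
```

Emit:
apply_moves --targets '[0,-0.045,0,0,0,0,0,0,-0.045,0,0,0,0,0,0,-0.045,0,0,0,0,0,0,-0.045,0,0,0,0,0,0,-0.035,0,0,0,0,0]'

```text
time_s: 38.35
ee_pos: [0.5518, -0.0152, 0.2368]
tcp_rot: [0.998, 0.053, -0.018, 0.001]
wrist_force: [0.4, -0.5, -4.0]
grip_width: 0.0108
```

Emit:
apply_moves --targets '[0,0,0,0,0,0,0,0,0,0,0,0,0,0]'

```text
time_s: 38.52
ee_pos: [0.5515, -0.0151, 0.2365]
tcp_rot: [0.998, 0.053, -0.017, 0.001]
wrist_force: [0.0, -0.7, -4.1]
grip_width: 0.0107
```

Run:
```python
from h import *
tray_now(); go(*tray_goal((.02,0,.16),.37));go(*tray_goal((-.01,0,.10),1.0))
s=r.read_camera("side")[:,:,::-1];w=r.read_camera("wrist")[:,:,::-1]
cv2.imwrite("pics/v9.png",cv2.vconcat([cv2.resize(np.ascontiguousarray(s[100:260,240:440]),(480,300)) if 0 else cv2.resize(np.ascontiguousarray(s[100:260,220:476]),(480,300)),cv2.resize(np.ascontiguousarray(w),(480,300))]))
```

```text
tray o [ 0.558 -0.015  0.178] lip(bin) [ 0.02  -0.002  0.161] tilt 0.359 pitch 0.359 yaw 0.103 joints [-0.67  0.31  0.77  1.76 -0.22  1.2  -1.3 ]
t38.5 ee [ 0.5515 -0.0151  0.2365] F [ 0.  -0.7 -4.1] w 0.0107
 shift in tool axes now [ 0.0005 -0.0014  0.0005] in goal axes [ 0.0005 -0.0014  0.0005]  turn [ 0.002 -0.011 -0.   ]
t38.5 ee [ 0.5515 -0.0151  0.2365] F [ 0.  -0.7 -4.1] w 0.0107
 shift in tool axes now [ 0.0323 -0.0013  0.0241] in goal axes [ 0.0403 -0.0013 -0.    ]  turn [ 0.004 -0.641  0.   ]
```

View pics/v9.png

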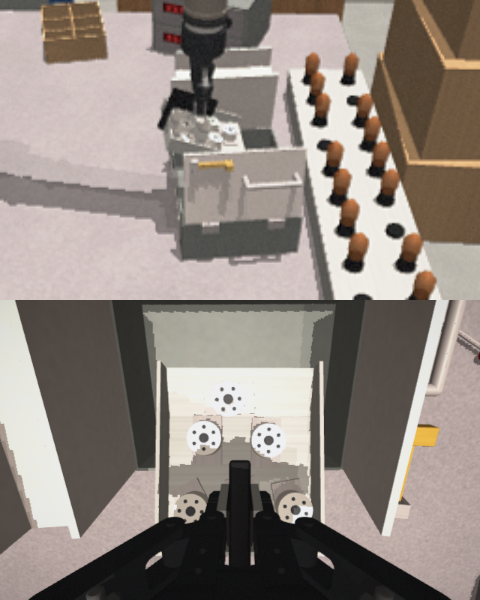

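Emit:
apply_moves --targets '[0,-0.03,0,0,0,0.006,0,0,-0.05,0,0,0,0.006,0,0,-0.05,0,0,0,0.006,0,0,-0.05,0,0,0,0.004,0,0,-0.05,0,0,0,0,0]'

```text
time_s: 39.03
ee_pos: [0.5485, -0.0143, 0.2145]
tcp_rot: [0.99, 0.053, -0.133, 0.006]
wrist_force: [-0.8, -0.1, -4.8]
grip_width: 0.0109
```

Emit:
apply_moves --targets '[0,-0.05,0,0,0,0,0,0,-0.05,0,0,0,0,0,0,-0.05,0,0,0,0,0,0,-0.05,0,0,0,0,0,0,-0.05,0,0,0,0,0]'

```text
time_s: 39.45
ee_pos: [0.5497, -0.0144, 0.2154]
tcp_rot: [0.966, 0.052, -0.254, 0.013]
wrist_force: [0.5, -0.6, -2.0]
grip_width: 0.0113
```

Emit:
apply_moves --targets '[0,-0.05,0,0,0,0,0,0,-0.05,0,0,0,0,0,0,-0.05,0,0,0,0,0,0,-0.02,0,0,0,0,0,0,0,0,0,0,0,0]'

```text
time_s: 39.87
ee_pos: [0.5497, -0.0142, 0.2141]
tcp_rot: [0.941, 0.051, -0.335, 0.018]
wrist_force: [-0.4, -0.6, -2.3]
grip_width: 0.0104
```

Emit:
apply_moves --targets '[0,0,0,0,0,0,0,0,0,0,0,0,0,0,0,0,0,0,0,0,0,0,0,0,0,0,0,0,0,0,0,0,0,0,0]'

```text
time_s: 40.28
ee_pos: [0.549, -0.0144, 0.2154]
tcp_rot: [0.941, 0.051, -0.335, 0.017]
wrist_force: [-0.1, -0.2, -2.2]
grip_width: 0.0108
```

Run:
```python
from h import *
tray_now(); go([0,0,0])
s=r.read_camera("side")[:,:,::-1];w=r.read_camera("wrist")[:,:,::-1]
cv2.imwrite("pics/v10.png",cv2.vconcat([cv2.resize(np.ascontiguousarray(s[100:260,220:476]),(480,300)),cv2.resize(np.ascontiguousarray(w),(480,300))]))
```

```text
tray o [ 0.519 -0.018  0.165] lip(bin) [-0.045 -0.001  0.104] tilt 1.009 pitch 1.009 yaw 0.104 joints [-0.45  0.77  0.68  1.33 -0.25  1.85 -1.22]
t40.3 ee [ 0.549  -0.0144  0.2154] F [-0.1 -0.2 -2.2] w 0.0108
 shift in tool axes now [-0.2857 -0.073   0.5109] in goal axes [-0.2857 -0.073   0.5109]  turn [0. 0. 0.]
```

Emit:
apply_moves --targets '[0,0,0,-0.01,0,-0.012,0,0,0,0,-0.019,0,-0.023,0,0,0,0,-0.019,0,-0.023,0,0,0,0,-0.019,0,-0.023,0,0,0,0,-0.019,0,-0.023,0]'

```text
time_s: 40.8
ee_pos: [0.5391, -0.0177, 0.3178]
tcp_rot: [0.943, 0.05, -0.329, 0.019]
wrist_force: [-0.2, -0.8, -5.2]
grip_width: 0.0111
```

Emit:
apply_moves --targets '[0,0.05,0,0,0,0,0,0,0.1,0,0,0,0,0,0,0.1,0,0,0,0,0,0,0.1,0,0,0,0,0,0,0.1,0,0,0,0,0]'

```text
time_s: 41.22
ee_pos: [0.5386, -0.0172, 0.3187]
tcp_rot: [0.993, 0.054, -0.108, 0.005]
wrist_force: [0.2, 0.0, -1.5]
grip_width: 0.0112
```

Emit:
apply_moves --targets '[0,0.1,0,0,0,0,0,0,0.1,0,0,0,0,0,0,0.1,0,0,0,0,0,0,0.1,0,0,0,0,0,0,0.1,0,0,0,0,0]'

```text
time_s: 41.63
ee_pos: [0.5377, -0.0174, 0.3185]
tcp_rot: [0.989, 0.053, 0.14, -0.009]
wrist_force: [0.8, -0.2, -2.9]
grip_width: 0.0105
```

Emit:
apply_moves --targets '[0,0.055,0,0,0,0,0,0,0,0,0,0,0,0]'

```text
time_s: 41.8
ee_pos: [0.5346, -0.018, 0.317]
tcp_rot: [0.985, 0.052, 0.164, -0.011]
wrist_force: [-0.9, -0.3, -2.7]
grip_width: 0.0108
```

```bash
cat >> h.py <<'E'
def tray_home(z=0,T=None):
    d=np.load("rel.npz");T=TR if T is None else T;Q=R.from_euler("z",T[2]);return np.r_[T[:2],z]+Q.apply(d["p"]),Q*R.from_quat(d["q"])
E
python3 - <<'E'
from h import *
tray_now(); go(*tray_home(.29)); go(*tray_home(.0))
E
```

```text
tray o [ 0.561 -0.016  0.265] lip(bin) [ 0.024 -0.002  0.277] tilt 0.005 pitch -0.004 yaw 0.104 joints [-0.39 -0.07  0.34  1.94  0.    0.94 -1.51]
t41.8 ee [ 0.5346 -0.018   0.317 ] F [-0.9 -0.3 -2.7] w 0.0108
 shift in tool axes now [-0.1277  0.3062 -0.0716] in goal axes [ 0.0096  0.3385 -0.0237]  turn [-0.145 -0.003  0.42 ]
t41.8 ee [ 0.5346 -0.018   0.317 ] F [-0.9 -0.3 -2.7] w 0.0108
 shift in tool axes now [-0.2216  0.3073  0.2028] in goal axes [-0.083   0.3387  0.2511]  turn [-0.145 -0.003  0.42 ]
```

Emit:
apply_moves --targets '[0,0,0,0,0,-0.015,0,0,0,0,-0.0128,0.0306,-0.006,0,0,0,0,-0.0128,0.0306,-0.006,0,0,0,0,-0.0128,0.0306,-0.006,0,0,0,0,-0.0128,0.0306,-0.006,0]'

```text
time_s: 42.22
ee_pos: [0.4902, -0.1466, 0.3382]
tcp_rot: [0.985, 0.053, 0.164, -0.01]
wrist_force: [0.2, -1.3, -2.2]
grip_width: 0.0113
```

Emit:
apply_moves --targets '[0,0,0,-0.0128,0.0306,-0.006,0,0,0,0,-0.0128,0.0306,-0.006,0,0,0,0,-0.0128,0.0306,-0.006,0,0,0,0,-0.0128,0.0306,-0.006,0,0,0,0,-0.0128,0.0306,-0.006,0]'

```text
time_s: 42.63
ee_pos: [0.4367, -0.3064, 0.3456]
tcp_rot: [0.985, 0.053, 0.164, -0.01]
wrist_force: [0.4, -0.1, -2.3]
grip_width: 0.0112
```

Emit:
apply_moves --targets '[0,0,0,-0.0128,0.0306,-0.006,0,-0.029,0,0.084,0,0,0,0,-0.029,0,0.084,0,0,0,0,-0.029,0,0.084,0,0,0,0,-0.029,0,0.084,0,0,0,0]'

```text
time_s: 43.05
ee_pos: [0.4265, -0.3373, 0.3465]
tcp_rot: [0.979, -0.124, 0.162, 0.02]
wrist_force: [1.0, 0.4, -1.6]
grip_width: 0.0106
```

Emit:
apply_moves --targets '[-0.029,0,0.084,0,0,0,0,0,0,0,0,0,0,0]'

```text
time_s: 43.22
ee_pos: [0.4275, -0.3354, 0.3465]
tcp_rot: [0.973, -0.165, 0.162, 0.026]
wrist_force: [-0.2, 1.1, -1.5]
grip_width: 0.0114
```

Run:
```python
from h import *
tray_now(); go(*tray_home(.06));go(*tray_home(.0))
```

```text
tray o [ 0.453 -0.345  0.294] lip(bin) [-0.126 -0.353  0.307] tilt 0.004 pitch -0.004 yaw -0.338 joints [-0.15 -0.09  0.75  1.87 -0.03  1.02 -1.29]
t43.2 ee [ 0.4275 -0.3354  0.3465] F [-0.2  1.1 -1.5] w 0.0114
 shift in tool axes now [-0.0779  0.004   0.221 ] in goal axes [-0.0771  0.0037  0.2213]  turn [-0.002 -0.004  0.002]
t43.2 ee [ 0.4275 -0.3354  0.3465] F [-0.2  1.1 -1.5] w 0.0114
 shift in tool axes now [-0.0973  0.0041  0.2778] in goal axes [-0.0962  0.0038  0.2782]  turn [-0.002 -0.004  0.002]
```

Emit:
apply_moves --targets '[0,0,0,-0.0097,0.0005,0.0276,0,0,0,0,-0.0097,0.0005,0.0276,0,0,0,0,-0.0097,0.0005,0.0276,0,0,0,0,-0.0097,0.0005,0.0276,0,0,0,0,-0.0097,0.0005,0.0276,0]'

```text
time_s: 43.63
ee_pos: [0.4253, -0.3389, 0.1994]
tcp_rot: [0.973, -0.164, 0.163, 0.027]
wrist_force: [1.0, 1.0, -2.3]
grip_width: 0.0111
```

Emit:
apply_moves --targets '[0,0,0,-0.0097,0.0005,0.0276,0,0,0,0,-0.0097,0.0005,0.0276,0,0,0,0,-0.0097,0.0005,0.0276,0,0,0,0,-0.006,0,0.015,0,0,0,0,0,0,0,0]'

```text
time_s: 44.05
ee_pos: [0.4212, -0.3377, 0.0922]
tcp_rot: [0.973, -0.164, 0.158, 0.025]
wrist_force: [-0.7, 0.1, -2.0]
grip_width: 0.0111
```

Emit:
apply_moves --targets '[0,0,0,0,0,0,0,0,0,0,0,0,0,0]'

```text
time_s: 44.22
ee_pos: [0.4248, -0.3406, 0.0978]
tcp_rot: [0.972, -0.165, 0.164, 0.027]
wrist_force: [0.0, -0.9, -1.8]
grip_width: 0.0106
```

Run:
```python
from h import *
tray_now(); go(*tray_home(.0))
```

```text
tray o [ 0.45  -0.35   0.046] lip(bin) [-0.129 -0.358  0.058] tilt 0.008 pitch -0.008 yaw -0.339 joints [ 0.07  0.28  0.68  2.18 -0.64  0.51 -0.67]
t44.2 ee [ 0.4248 -0.3406  0.0978] F [ 0.  -0.9 -1.8] w 0.0106
 shift in tool axes now [-0.0163 -0.0022  0.0426] in goal axes [-0.016  -0.0022  0.0427]  turn [-0.    -0.008  0.001]
```

Lower gently to just above bench.

Emit:
apply_moves --targets '[0,-0.004,0,-0.005,-0.001,0.013,0,0,-0.004,0,-0.005,-0.001,0.013,0,0,0,0,-0.004,0,0.01,0,0,0,0,-0.002,0,0.005,0,0,0,0,0,0,0,0]'

```text
time_s: 44.63
ee_pos: [0.4231, -0.3368, 0.0529]
tcp_rot: [0.973, -0.165, 0.159, 0.026]
wrist_force: [-0.0, 0.5, -2.3]
grip_width: 0.011
```

Emit:
apply_moves --targets '[0,0,0,0,0,0,0,0,0,0,0,0,0.001,0,0,0,0,0,0,0,0]'

```text
time_s: 44.88
ee_pos: [0.4237, -0.3372, 0.0525]
tcp_rot: [0.973, -0.165, 0.16, 0.026]
wrist_force: [0.2, 0.3, -3.1]
grip_width: 0.0112
```

Run:
```python
from h import *
tray_now(); go(*tray_home(.0))
```

```text
tray o [ 0.449 -0.347  0.   ] lip(bin) [-0.13  -0.354  0.012] tilt 0.001 pitch -0.0 yaw -0.339 joints [ 0.17  0.35  0.57  2.21 -0.79  0.43 -0.53]
t44.9 ee [ 0.4237 -0.3372  0.0525] F [ 0.2  0.3 -3.1] w 0.0112
 shift in tool axes now [0.0006 0.0006 0.0005] in goal axes [0.0006 0.0006 0.0005]  turn [-0.001 -0.     0.001]
```

Emit:
apply_moves --targets '[0,0,0,0,0,0,0.03,0,0,0,0,0,0,0.04,0,0,0,0,0,0,0.04,0,0,0,0,0,-0.015,0.04,0,0,0,0,0,-0.04,0.04]'

```text
time_s: 45.3
ee_pos: [0.405, -0.3292, 0.1007]
tcp_rot: [0.974, -0.165, 0.155, 0.025]
wrist_force: [1.0, 0.8, 1.7]
grip_width: 0.0401
```

Emit:
apply_moves --targets '[0,0,0,0,0,-0.04,0.04,0,-0.08,0,0,0,-0.04,0.04,0,-0.08,0,0,0,-0.04,0.04,0,-0.08,0,0,0,-0.03,0.04,0,-0.08,0,0,0,0,0.04]'

```text
time_s: 45.72
ee_pos: [0.3719, -0.3203, 0.2528]
tcp_rot: [0.986, -0.167, 0.01, -0.001]
wrist_force: [0.7, -2.3, 0.1]
grip_width: 0.0403
```

Run:
```python
from h import *
h=binp((.045,-.157,.30)); go(h,down(BY)); print(r.read_state()["joints"].round(2))
im=r.read_camera("top")[:,:,::-1];s=r.read_camera("side")[:,:,::-1]
a=cv2.resize(np.ascontiguousarray(im[130:290,215:455]),(720,480))
cv2.imwrite("pics/t11.png",a);cv2.imwrite("pics/top11.png",im);cv2.imwrite("pics/side11.png",s)
```

```text
t45.7 ee [ 0.3719 -0.3203  0.2528] F [ 0.7 -2.3  0.1] w 0.0403
 shift in tool axes now [ 0.2365 -0.2529 -0.0411] in goal axes [ 0.3206 -0.1286 -0.0472]  turn [-0.001 -0.021 -0.439]
[-0.21  0.12  0.92  1.91 -0.12  1.15 -1.15]
```

View pics/t11.png

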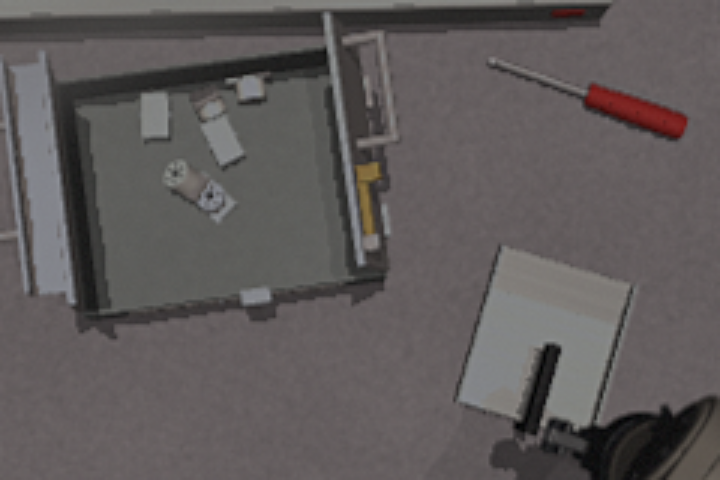

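Emit:
apply_moves --targets '[0,-0.021,0,0.015,-0.015,-0.015,0.03,0,0,0,0.0237,-0.0253,-0.005,0.02,0,0,0,0.0237,-0.0253,-0.005,0.02,0,0,0,0.0237,-0.0253,-0.005,0.02,0,0,0,0.0237,-0.0253,-0.005,0.02]'

```text
time_s: 46.23
ee_pos: [0.5111, -0.2436, 0.2789]
tcp_rot: [0.986, -0.168, -0.006, -0.003]
wrist_force: [0.1, 0.2, 0.2]
grip_width: 0.0201
```

Emit:
apply_moves --targets '[0,0,0,0.0237,-0.0253,-0.003,0.02,0,0,0,0.0237,-0.0253,-0.003,0.02,0,0,0,0.0237,-0.0253,-0.002,0.02,0,0,0,0.0237,-0.0253,0,0.02,0,0,0,0.0237,-0.0253,0,0.02]'

```text
time_s: 46.65
ee_pos: [0.6649, -0.1637, 0.2857]
tcp_rot: [0.986, -0.168, -0.006, -0.003]
wrist_force: [-0.3, -0.0, -0.1]
grip_width: 0.0197
```

Emit:
apply_moves --targets '[0,0,-0.11,0.01,-0.01,0,0.02,0,0,-0.11,0,0,0,0.02,0,0,-0.11,0,0,0,0.02,0,0,-0.11,0,0,0,0.02,0,0,0,0,0,0,0.02]'

```text
time_s: 47.07
ee_pos: [0.6763, -0.1586, 0.2857]
tcp_rot: [0.999, 0.052, -0.006, -0.004]
wrist_force: [0.5, -0.2, 0.6]
grip_width: 0.0197
```

Emit:
apply_moves --targets '[0,0,0,0,0,0,0.02,0,0,0,0,0,0,0.02]' --squeeze 30

```text
time_s: 47.23
ee_pos: [0.6768, -0.1582, 0.2863]
tcp_rot: [0.999, 0.051, -0.005, -0.004]
wrist_force: [-0.3, 0.1, -0.0]
grip_width: 0.0199
```

Run:
```python
from h import *
go([.6781,-.1593,.1745],down(BY)); print(r.read_state()["joints"].round(2))
cv2.imwrite("pics/w12.png",r.read_camera("wrist")[:,:,::-1])
th=1.37;print(arc(.088,.035,1.37,0,14))
```

```text
t47.2 ee [ 0.6768 -0.1582  0.2863] F [-0.3  0.1 -0. ] w 0.0199
 shift in tool axes now [0.0023 0.0022 0.1118] in goal axes [0.0011 0.0012 0.1118]  turn [-0.009  0.01  -0.003]
[-0.24  0.53  0.65  1.34 -0.32  1.39 -1.06]
[[ 1.2721e+00  9.2000e-03  1.2000e-03]
 [ 1.1743e+00  9.3000e-03  3.0000e-04]
 [ 1.0764e+00  9.2000e-03 -6.0000e-04]
 [ 9.7860e-01  9.1000e-03 -1.5000e-03]
 [ 8.8070e-01  8.9000e-03 -2.4000e-03]
 [ 7.8290e-01  8.7000e-03 -3.3000e-03]
 [ 6.8500e-01  8.3000e-03 -4.1000e-03]
 [ 5.8710e-01  7.9000e-03 -4.9000e-03]
 [ 4.8930e-01  7.4000e-03 -5.6000e-03]
 [ 3.9140e-01  6.8000e-03 -6.3000e-03]
 [ 2.9360e-01  6.1000e-03 -7.0000e-03]
 [ 1.9570e-01  5.4000e-03 -7.5000e-03]
 [ 9.7900e-02  4.6000e-03 -8.0000e-03]
 [ 0.0000e+00  3.8000e-03 -8.4000e-03]]
```

Emit:
apply_moves --targets '[-0.009,0.01,0,0.001,0.001,0.03,0.02,0,0,0,0,0,0.03,0.02,0,0,0,0,0,0.02,0.02,0,0,0,0,0,0.01,0.02,0,0,0,0,0,0.007,0.02]'

```text
time_s: 47.7
ee_pos: [0.6777, -0.1582, 0.1881]
tcp_rot: [0.999, 0.052, -0.001, 0.0]
wrist_force: [-0.3, 0.0, -0.7]
grip_width: 0.0202
```

Run:
```python
from h import *
go([.6781,-.1593,.1745],down(BY))
```

```text
t47.7 ee [ 0.6777 -0.1582  0.1881] F [-0.3  0.  -0.7] w 0.0202
 shift in tool axes now [0.0003 0.0012 0.0136] in goal axes [0.0003 0.0012 0.0136]  turn [ 0.     0.002 -0.   ]
```

Emit:
apply_moves --targets '[0,0,0,0,0.001,0.008,0.02,0,0,0,0,0,0.0055,0.02,0,0,0,0,0,0,0,0,0,0,0,0,0,0,0,0,0,0,0,0,0]'

```text
time_s: 48.12
ee_pos: [0.6785, -0.159, 0.1761]
tcp_rot: [0.999, 0.053, 0.0, 0.0]
wrist_force: [1.0, 0.4, -3.3]
grip_width: 0.0087
```

Emit:
apply_moves --targets '[0,0,0,0,0,0,0,0,0,0,0,0,0,0]'

```text
time_s: 48.28
ee_pos: [0.6785, -0.1591, 0.1761]
tcp_rot: [0.999, 0.053, 0.0, 0.0]
wrist_force: [-0.3, 0.5, -3.7]
grip_width: 0.0087
```

Run:
```python
from h import *
go([.6781,-.1593,.1745],down(BY));hang(.088,.035,-1,0,.015)
```

```text
t48.3 ee [ 0.6785 -0.1591  0.1761] F [-0.3  0.5 -3.7] w 0.0087
 shift in tool axes now [-0.0005  0.0002  0.0016] in goal axes [-0.0005  0.0002  0.0016]  turn [ 0.    -0.     0.001]
bin xyz [ 0.0461 -0.1571  0.1911] angle 1.365 radius 0.0996 (nominal 0.0947)
```

Emit:
apply_moves --targets '[0,0,0,0,-0.0092,-0.0012,0,0,0,0,0,-0.0093,0.0003,0,0,0,0,0,-0.0092,0.0012,0,0,0,0,0,-0.0091,0.0018,0,0,0,0,0,-0.0089,0.0026,0]'

```text
time_s: 48.7
ee_pos: [0.6742, -0.1184, 0.1749]
tcp_rot: [0.999, 0.051, 0.002, 0.004]
wrist_force: [-1.4, -5.7, 3.5]
grip_width: 0.0086
```

Emit:
apply_moves --targets '[0,0,0,0,-0.0087,0.0034,0,0,0,0,0,-0.0083,0.0042,0,0,0,0,0,-0.0079,0.005,0,0,0,0,0,-0.0074,0.0057,0,0,0,0,0,-0.0068,0.0064,0]'

```text
time_s: 49.12
ee_pos: [0.6695, -0.0765, 0.1492]
tcp_rot: [0.999, 0.052, 0.001, 0.001]
wrist_force: [-3.9, -2.6, 3.9]
grip_width: 0.0087
```

Run:
```python
from h import *
go(binp((.045,-.052,.113)),down(BY));hang(.088,.035,-1,0,.015)
```

```text
t49.1 ee [ 0.6695 -0.0765  0.1492] F [-3.9 -2.6  3.9] w 0.0087
 shift in tool axes now [-0.0008 -0.0221  0.0361] in goal axes [-0.0008 -0.022   0.0362]  turn [ 0.002 -0.001  0.   ]
bin xyz [ 0.0458 -0.074   0.1642] angle 0.445 radius 0.0971 (nominal 0.0947)
```

Emit:
apply_moves --targets '[0,0,0,0,-0.0055,0.0063,0,0,0,0,0,-0.005,0.0069,0,0,0,0,0,-0.0045,0.0073,0,0,0,0,0,-0.004,0.0078,0,0,0,0,0,-0.003,0.0079,0]'

```text
time_s: 49.53
ee_pos: [0.6674, -0.0538, 0.112]
tcp_rot: [0.999, 0.053, 0.0, 0.001]
wrist_force: [-16.3, -1.0, 49.5]
grip_width: 0.0087
```

Emit:
apply_moves --targets '[0,0,0,0,0,0.003,0,0,0,0,0,0,0,0]'

```text
time_s: 49.7
ee_pos: [0.6678, -0.0538, 0.1116]
tcp_rot: [0.999, 0.052, 0.001, -0.0]
wrist_force: [-10.7, 2.6, 23.5]
grip_width: 0.0085
```

Run:
```python
from h import *
go(binp((.045,-.052,.113)),down(BY));hang(.088,.035,-1,0,.015)
```

```text
t49.7 ee [ 0.6678 -0.0538  0.1116] F [-10.7   2.6  23.5] w 0.0085
 shift in tool axes now [-0.0014  0.0007 -0.0014] in goal axes [-0.0014  0.0007 -0.0014]  turn [-0.001 -0.002  0.   ]
bin xyz [ 0.0464 -0.0513  0.1266] angle -0.016 radius 0.0949 (nominal 0.0947)
```

Emit:
apply_moves --targets '[0,0,0,0,0,-0.003,0.03,0,0,0,0,0,0,0.03,0,0,0,0,0,-0.02,0.03,0,0,0,0,0,-0.04,0.03,0,0,0,-0.039,-0.015,0,0.03]'

```text
time_s: 50.12
ee_pos: [0.6392, -0.0448, 0.1781]
tcp_rot: [0.999, 0.052, 0.012, 0.003]
wrist_force: [2.6, -0.7, 3.6]
grip_width: 0.0301
```

Emit:
apply_moves --targets '[0,0,0,-0.039,-0.016,0,0.03,0,0,0,0,0,0,0.03,0,0,0,0,0,0,0.03]'

```text
time_s: 50.37
ee_pos: [0.5846, -0.0295, 0.1689]
tcp_rot: [0.999, 0.053, -0.001, -0.001]
wrist_force: [0.7, 0.8, 1.0]
grip_width: 0.0295
```

Run:
```python
from h import *
go(binp((-.033,-.020,.104)),down(BY)); print(r.read_state()["joints"].round(2))
cv2.imwrite("pics/w13.png",r.read_camera("wrist")[:,:,::-1]);mr=cam("wrist")
im=cv2.cvtColor(cv2.imread("pics/w13.png"),cv2.COLOR_BGR2HSV); m=cv2.inRange(im,(15,120,60),(35,255,255)); ys,xs=np.where(m>0);print(len(xs),xs.min(),xs.max(),ys.min(),ys.max())
for x in(-.055,-.033):print(x,proj([binp((x+.007,-.014,.117)),binp((x-.007,-.026,.117))],mr=mr).round(0).tolist())
```

```text
t50.4 ee [ 0.5846 -0.0295  0.1689] F [0.7 0.8 1. ] w 0.0295
 shift in tool axes now [0.0009 0.0016 0.0649] in goal axes [0.0008 0.0015 0.0649]  turn [-0.001  0.002  0.002]
[-0.53  0.41  0.65  1.78 -0.28  1.05 -1.24]
959 313 329 201 278
-0.055 [[311.0, 247.0], [329.0, 266.0]]
-0.033 [[311.0, 217.0], [329.0, 237.0]]
```

Emit:
apply_moves --targets '[0,0,0,0.001,0.0015,0.03,0.03,0,0,0,0,0,0.025,0.03,0,0,0,0,0,0.01,0.03,0,0,0,0,0,0,0.0,0,0,0,0,0,0,0.0]'

```text
time_s: 50.83
ee_pos: [0.5879, -0.0307, 0.1046]
tcp_rot: [0.999, 0.053, -0.001, -0.001]
wrist_force: [-2.0, 1.9, -5.1]
grip_width: 0.0106
```

Emit:
apply_moves --targets '[0,0,0,0,0,0,0,0,0,0,0,0,0,0,0,0,0,-0.006,0,0,0,0,0,0,-0.006,0,0,0,0,0,0,-0.006,0,0,0]'

```text
time_s: 51.25
ee_pos: [0.5709, -0.0327, 0.106]
tcp_rot: [0.999, 0.053, 0.001, -0.001]
wrist_force: [0.9, 4.9, -5.8]
grip_width: 0.011
```

Run:
```python
from h import *
go(binp((-.055,-.020,.104)),down(BY))
```

```text
t51.2 ee [ 0.5709 -0.0327  0.106 ] F [ 0.9  4.9 -5.8] w 0.011
 shift in tool axes now [-0.0072 -0.0003  0.002 ] in goal axes [-0.0072 -0.0002  0.002 ]  turn [-0.001 -0.003  0.002]
```

Emit:
apply_moves --targets '[0,0,0,-0.003,0,0,0,0,0,0,-0.003,0,0,0,0,0,0,-0.002,0,0,0,0,0,0,0,0,0,0]'

```text
time_s: 51.58
ee_pos: [0.5631, -0.0336, 0.1063]
tcp_rot: [0.999, 0.053, 0.002, -0.001]
wrist_force: [1.6, 4.9, -5.9]
grip_width: 0.011
```

Emit:
apply_moves --targets '[0,0,0,-0.002,0,0,0,0,0,0,-0.001,0,0,0,0,0,0,0,0,0,0]'

```text
time_s: 51.83
ee_pos: [0.563, -0.0337, 0.1071]
tcp_rot: [0.999, 0.053, 0.005, -0.0]
wrist_force: [6.3, 5.3, -8.0]
grip_width: 0.0107
```

Run:
```python
from h import *
go(binp((-.055,-.020,.104)),down(BY))
```

```text
t51.8 ee [ 0.563  -0.0337  0.1071] F [ 6.3  5.3 -8. ] w 0.0107
 shift in tool axes now [ 0.0007 -0.0004  0.0031] in goal axes [ 0.0007 -0.0004  0.0031]  turn [-0.    -0.01   0.002]
```

Emit:
apply_moves --targets '[0,0,0,0,0,0,0.03,0,0,0,0,0,0,0.03,0,0,0,0,0,-0.02,0.03,0,0,0,0,0,-0.04,0.03,0,0,0,0,0,-0.04,0.03]'

```text
time_s: 52.25
ee_pos: [0.5582, -0.0373, 0.2064]
tcp_rot: [0.999, 0.051, -0.001, 0.001]
wrist_force: [1.0, 1.4, 0.5]
grip_width: 0.03
```

Emit:
apply_moves --targets '[0,0,0,0,0,-0.04,0.03,0,0,0,0,0,-0.04,0.02,0,0,0,0,0,-0.025,0.02,0,0,0,0,0,0,0.02]'

```text
time_s: 52.58
ee_pos: [0.5627, -0.0382, 0.3179]
tcp_rot: [0.999, 0.051, 0.007, 0.001]
wrist_force: [0.5, -0.5, -0.2]
grip_width: 0.0198
```

Run:
```python
from h import *
go([.5959,.1773,.31],down(BY)); print(r.read_state()["joints"].round(2))
```

```text
t52.6 ee [ 0.5627 -0.0382  0.3179] F [ 0.5 -0.5 -0.2] w 0.0198
 shift in tool axes now [ 0.055  -0.211   0.0082] in goal axes [ 0.0555 -0.2109  0.0079]  turn [ 0.002 -0.014 -0.002]
[-0.61  0.22  0.72  1.65 -0.15  1.31 -1.33]
```

Emit:
apply_moves --targets '[0,-0.014,0,0.0092,-0.035,0,0.02,0,0,0,0.0092,-0.035,0,0.02,0,0,0,0.0092,-0.035,0,0.02,0,0,0,0.0092,-0.035,0,0.02,0,0,0,0.0092,-0.035,0,0.02]'

```text
time_s: 53.0
ee_pos: [0.587, 0.1435, 0.3101]
tcp_rot: [0.999, 0.051, -0.006, 0.001]
wrist_force: [-0.4, -0.4, 0.0]
grip_width: 0.0205
```

Emit:
apply_moves --targets '[0,0,0,0.0092,-0.035,0,0.02,0,0,0,0,0,0,0.02,0,0,0,0,0,0,0.02]'

```text
time_s: 53.25
ee_pos: [0.5921, 0.1812, 0.3089]
tcp_rot: [0.998, 0.054, -0.007, 0.001]
wrist_force: [-0.1, -0.1, 0.5]
grip_width: 0.0201
```

Run:
```python
from h import *
go([.5959,.1773,.2351],down(BY)); print(r.read_state()["joints"].round(2))
```

```text
t53.2 ee [0.5921 0.1812 0.3089] F [-0.1 -0.1  0.5] w 0.0201
 shift in tool axes now [0.0044 0.0041 0.0738] in goal axes [0.0034 0.0042 0.0738]  turn [0.002 0.014 0.005]
[-0.82  0.36  0.62  1.51 -0.21  1.36 -1.65]
```

Emit:
apply_moves --targets '[0.001,0.014,0.004,0.004,0.0042,0.02,0.02,0,0,0,0,0,0.02,0.02,0,0,0,0,0,0.01,0.02,0,0,0,0,0,0.008,0.02,0,0,0,0,0,0,0.02]'

```text
time_s: 53.67
ee_pos: [0.596, 0.1748, 0.2509]
tcp_rot: [0.999, 0.05, -0.0, -0.0]
wrist_force: [0.1, 0.7, -0.2]
grip_width: 0.02
```

Run:
```python
from h import *
go([.5959,.1773,.2351],down(BY))
```

```text
t53.7 ee [0.596  0.1748 0.2509] F [ 0.1  0.7 -0.2] w 0.02
 shift in tool axes now [ 0.0002 -0.0025  0.0158] in goal axes [ 0.0002 -0.0025  0.0158]  turn [-0.     0.001 -0.005]
```

Emit:
apply_moves --targets '[0,0,0,0,-0.0025,0.003,0.02,0,0,0,0,0,0.009,0.02,0,0,0,0,0,0.004,0.02,0,0,0,0,0,0,0,0,0,0,0,0,0,0]'

```text
time_s: 54.08
ee_pos: [0.5954, 0.1783, 0.2346]
tcp_rot: [0.999, 0.051, -0.001, 0.0]
wrist_force: [-0.3, 0.9, -5.2]
grip_width: 0.0085
```

Emit:
apply_moves --targets '[0,0,0,0,0,0,0,0,0,0,0,0,0,0]'

```text
time_s: 54.25
ee_pos: [0.5953, 0.1783, 0.2346]
tcp_rot: [0.999, 0.051, -0.001, 0.0]
wrist_force: [-0.7, 1.8, -6.2]
grip_width: 0.0088
```

Run:
```python
from h import *
go([.5959,.1773,.2351],down(BY)); hang(.15,.065,1,0,.016)
print(arc(.15,.065,1.445,0,20))
```

```text
t54.2 ee [0.5953 0.1783 0.2346] F [-0.7  1.8 -6.2] w 0.0088
 shift in tool axes now [ 0.0005  0.001  -0.0005] in goal axes [ 0.0004  0.001  -0.0005]  turn [ 0.     0.002 -0.003]
bin xyz [-0.0015  0.187   0.2506] angle 1.452 radius 0.1645 (nominal 0.1635)
[[ 1.3728e+00  1.1500e-02  2.9000e-03]
 [ 1.3005e+00  1.1600e-02  2.1000e-03]
 [ 1.2282e+00  1.1700e-02  1.2000e-03]
 [ 1.1560e+00  1.1800e-02  4.0000e-04]
 [ 1.0838e+00  1.1800e-02 -5.0000e-04]
 [ 1.0115e+00  1.1700e-02 -1.3000e-03]
 [ 9.3920e-01  1.1600e-02 -2.2000e-03]
 [ 8.6700e-01  1.1400e-02 -3.0000e-03]
 [ 7.9480e-01  1.1200e-02 -3.8000e-03]
 [ 7.2250e-01  1.0900e-02 -4.6000e-03]
 [ 6.5020e-01  1.0500e-02 -5.4000e-03]
 [ 5.7800e-01  1.0100e-02 -6.1000e-03]
 [ 5.0570e-01  9.6000e-03 -6.9000e-03]
 [ 4.3350e-01  9.1000e-03 -7.5000e-03]
 [ 3.6120e-01  8.5000e-03 -8.2000e-03]
 [ 2.8900e-01  7.9000e-03 -8.8000e-03]
 [ 2.1680e-01  7.3000e-03 -9.3000e-03]
 [ 1.4450e-01  6.6000e-03 -9.8000e-03]
 [ 7.2200e-02  5.8000e-03 -1.0300e-02]
 [ 0.0000e+00  5.1000e-03 -1.0700e-02]]
```

Gripped; close along the arc (tool y = +, tool z = −up).

Emit:
apply_moves --targets '[0,0,0,0,0.0115,-0.0029,0,0,0,0,0,0.0116,-0.0021,0,0,0,0,0,0.0117,-0.0012,0,0,0,0,0,0.0118,-0.0004,0,0,0,0,0,0.0118,0.0005,0]'

```text
time_s: 54.67
ee_pos: [0.602, 0.1187, 0.2424]
tcp_rot: [0.999, 0.05, 0.0, -0.001]
wrist_force: [-1.4, 3.7, -3.7]
grip_width: 0.0086
```

Emit:
apply_moves --targets '[0,0,0,0,0.0117,0.0013,0,0,0,0,0,0.0116,0.0022,0,0,0,0,0,0.0114,0.003,0,0,0,0,0,0.0112,0.0038,0,0,0,0,0,0.0109,0.0046,0]'

```text
time_s: 55.08
ee_pos: [0.6084, 0.0618, 0.2274]
tcp_rot: [0.999, 0.05, 0.001, -0.0]
wrist_force: [-1.1, 2.7, -0.5]
grip_width: 0.0088
```

Emit:
apply_moves --targets '[0,0,0,0,0.0105,0.0054,0,0,0,0,0,0.0101,0.0061,0,0,0,0,0,0.0096,0.0069,0,0,0,0,0,0.0091,0.0075,0,0,0,0,0,0.0085,0.0082,0]'

```text
time_s: 55.5
ee_pos: [0.6135, 0.0149, 0.1923]
tcp_rot: [0.999, 0.05, 0.001, 0.0]
wrist_force: [1.5, -0.4, 3.3]
grip_width: 0.009
```

Run:
```python
from h import *
go([.6174,-.0171,.1421],down(BY)); hang(.15,.065,1,0,.016)
```

```text
t55.5 ee [0.6135 0.0149 0.1923] F [ 1.5 -0.4  3.3] w 0.009
 shift in tool axes now [0.0005 0.0322 0.0502] in goal axes [0.0005 0.0322 0.0502]  turn [ 0.    -0.002 -0.003]
bin xyz [-0.0004  0.0226  0.2083] angle 0.367 radius 0.1645 (nominal 0.1635)
```

Emit:
apply_moves --targets '[0,0,0,0,0.0079,0.0088,0,0,0,0,0,0.0073,0.0093,0,0,0,0,0,0.0066,0.0098,0,0,0,0,0,0.0055,0.0103,0,0,0,0,0,0.0045,0.0107,0]'

```text
time_s: 55.92
ee_pos: [0.6169, -0.017, 0.1433]
tcp_rot: [0.999, 0.05, 0.001, 0.001]
wrist_force: [3.4, -0.7, 2.2]
grip_width: 0.0084
```

Emit:
apply_moves --targets '[0,0,0,0,0.0005,0.003,0,0,0,0,0,0,0.001,0,0,0,0,0,0,0,0]'

```text
time_s: 56.17
ee_pos: [0.6169, -0.0172, 0.1419]
tcp_rot: [0.999, 0.05, 0.001, -0.0]
wrist_force: [-1.5, 0.5, 15.2]
grip_width: 0.0086
```

Run:
```python
from h import *
go([.6174,-.0171,.1421],down(BY)); hang(.15,.065,1,0,.016)
```

```text
t56.2 ee [ 0.6169 -0.0172  0.1419] F [-1.5  0.5 15.2] w 0.0086
 shift in tool axes now [ 0.0005 -0.0001 -0.0002] in goal axes [ 0.0005 -0.0001 -0.0002]  turn [-0.    -0.002 -0.004]
bin xyz [-0.0004 -0.0096  0.1579] angle 0.000 radius 0.1631 (nominal 0.1635)
```

Emit:
apply_moves --targets '[0,0,0,0,0,0,0.03,0,0,0,0,0,0,0.03,0,0,0,0,0,0,0.03,0,0,0,0,0,-0.02,0.03,0,0,0,0,0,-0.04,0.03]'

```text
time_s: 56.58
ee_pos: [0.6111, -0.0155, 0.1943]
tcp_rot: [0.999, 0.051, -0.007, 0.0]
wrist_force: [0.1, 0.7, 0.0]
grip_width: 0.03
```

Emit:
apply_moves --targets '[0,0,0,0,0,-0.04,0.03,0,0,0,-0.03,0,-0.03,0.03,0,0,0,-0.04,0,-0.01,0.03,0,0,0,-0.04,0,0,0.03,0,0,0,-0.03,0,0,0.03]'

```text
time_s: 57.0
ee_pos: [0.4741, -0.0313, 0.2786]
tcp_rot: [0.999, 0.05, -0.001, -0.0]
wrist_force: [0.3, -0.1, 1.3]
grip_width: 0.0298
```

Emit:
apply_moves --targets '[0,0,0,0,0,0,0.03,0,0,0,0,0,0,0.03,0,0,0,0,0,0,0.03,0,0,0,0,0,0,0.03,0,0,0,0,0,0,0.03]'

```text
time_s: 57.42
ee_pos: [0.4779, -0.0301, 0.2789]
tcp_rot: [0.999, 0.051, -0.0, 0.001]
wrist_force: [0.9, -0.4, 0.3]
grip_width: 0.0303
```

Run:
```python
from h import *
go([0,0,0])
t=r.read_camera("top")[:,:,::-1];s=r.read_camera("side")[:,:,::-1];w=r.read_camera("wrist")[:,:,::-1]
f=lambda i,sz:cv2.resize(np.ascontiguousarray(i),sz)
cv2.imwrite("pics/fin.png",cv2.vconcat([f(t[130:290,110:490],(760,320)),cv2.hconcat([f(s[140:320,240:440],(312,280)),f(w,(448,280))])]))
```

```text
t57.4 ee [ 0.4779 -0.0301  0.2789] F [ 0.9 -0.4  0.3] w 0.0303
 shift in tool axes now [-0.4723 -0.0785  0.2789] in goal axes [-0.4723 -0.0785  0.2789]  turn [0. 0. 0.]
```

View pics/fin.png

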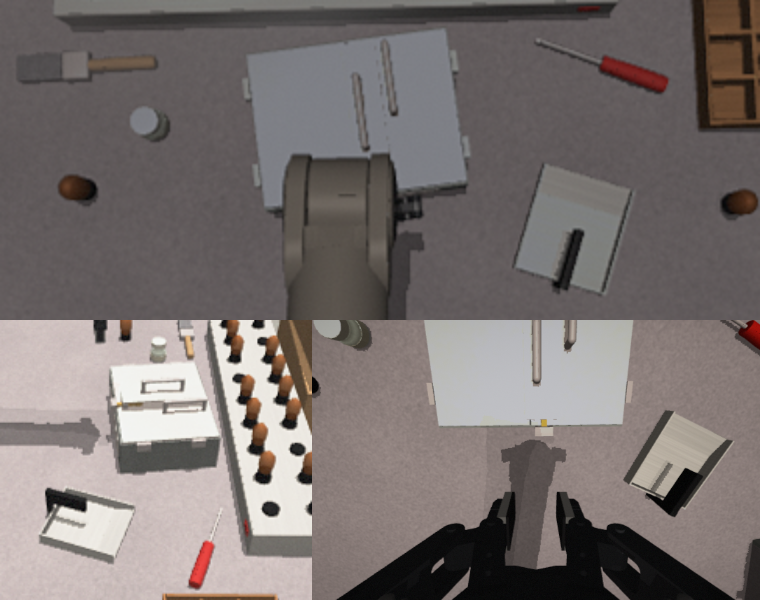

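Both doors are shut, the brass rod is visible under its keeper, the tray is empty and flat, no strays are left, and the bystanders are where they were. Handing in.

```bash
python3 -c "
from workcell import r
print(r.close_job())"
```

```text
the job is handed in; nothing more can be done
None
```

The job is done and handed in at about 57 s of the 208 s allowed; the hand-in reports no verdict.

**What I did:**
- Put the three strays into the tray with the other three.
- Opened the active door to about 1.45 rad, drew the bolt about 22 mm, then opened the passive door to about 1.37 rad.
- Held the loaded tray at 0.36 rad over the bin mouth, then tipped it to 1.0 rad to pour.
- Set the empty tray back flat in its original place.
- Shut the passive door, pushed the bolt home to its stop, and shut the active door over it.

**Last checks:**
- **Tray load:** the weight on the wrist fell to about 2.2 N after pouring, which is the empty tray alone.
- **Sockets:** a top view before closing showed six pieces in the bin. One was leaning against the far wall, and I did not measure its height.
- **Doors:** the passive door read about −0.02 rad and the active door 0.00 rad, both worked out from the handle positions.
- **Bolt:** force on the knob rose as it reached the stop. The final picture shows the rod under its keeper.
- **Final pictures:** no strays left, tray empty and flat, good tubes, jar and tools unmoved by eye, gripper clear.

No check failed or disagreed. I did not see the tray or any stray knocked aside. The highest wrist force I saw was about 50 N, while shutting the passive door.

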